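Empty the parts tub and hang it up

TASK

Pick up the grey tub (there is a tab on its back to hold it by) and tip the wooden ball knob out over its low mouth into the cardboard tray, without touching the knob with the gripper. Then stand the tub upright back on the rubber mat and let go of it, take it again by its swinging bail handle, and hang it by the bail in the dip of the hook on the stand. Leave the knob in the tray and do not shift the other things on the table.

Things in the scene. Friction and masses are not known exactly. Their poses are not given: they have to be found in the camera images.
- tub: Open grey plastic tub, 160 (x) x 130 (y) mm, 0.2 kg, walls and floor 4 mm. Origin: centre of its underside; z up. Its -x end is the mouth (see tub_lip); side walls 32 mm high for the 45 mm next to it, elsewhere walls 55 mm high. The bail swings on an axis along y through (11, 0, 47) mm. At the start it stands on the mat, mouth roughly towards the robot, the knob inside.
- bail (a joint): Swing of the bail on the tub, rad: 0 = straight up (tub z), positive = leaning to the mouth (-x); -0.15 to 1.2. It stays where it is left but gives under the tub's weight. Aluminium rod 10 mm thick: straight top bar along the tub's y, 126 mm long, 95 mm from the swing axis; uprights at y = +-73 mm.
- bail_mid (a point): Middle of the bail's top bar (on the bar's centre line), 142 mm above the tub's underside when upright. The middle goes on the hook, so grip the bar some 40 mm to one side of it.
- tub_tab (a point): Centre of the top edge of the grip tab, at (76, 0, 75) mm in the tub. The tab is on the middle of the +x end wall: 12 mm thick (x 70 to 82), 60 mm wide (y), rising 20 mm above the wall.
- tub_lip (a point): Middle of the top outer edge of the mouth's lip, at (-80, 0, 8) mm in the tub; the lip stands 4 mm above the inner floor. The knob rolls over it at about 35 degrees of tilt.
- knob: Wooden ball knob, 44 mm across, 30 g; origin at its centre.
- tray: Fixed open cardboard tray, 200 x 200 mm, 55 mm high, walls 5 mm. Origin: centre of its underside.
- mat: Fixed black rubber mat, 240 (x) x 220 (y) x 4 mm. Origin: centre of its underside.
- stand: Fixed steel stand with one hook. Origin on the table below the hook's dip. Base plate 12 mm thick, x -35 to 175 mm, y +-70; post 18 mm thick at x = 130, 240 mm high. From the dip the 10 mm rod rises gently to the post's top in +x, and as a 30 mm upturned tip to -x (the open side); the tip's centre is at (-30, 0, 235) mm, its top at z = 240.
- hook_seat (a point): Top of the rod at the dip of the hook, at (0, 0, 215) mm in the stand; a bail bar hung here has its centre 5 mm or so higher.
- can: Bystander, to be left alone: plain metal spray can, 60 mm across, 170 mm tall. Origin: near the centre of its underside.
- tape: Bystander, to be left alone: white ring (roll of tape) lying flat, 90 mm across, 45 mm tall. Origin: near the centre of its underside.
- offcut: Bystander, to be left alone: pale wood offcut, 130x50x30 mm. Origin: near the centre of its underside.
- driver: Bystander, to be left alone: black-handled screwdriver lying flat. Origin: near the centre of its underside.
- foot: Bystander, to be left alone: dark tapered wooden furniture foot, 70 mm across, 65 mm tall. Origin: near the centre of its underside.
- jar: Bystander, to be left alone: glass jar, 64 mm across, 90 mm tall. Origin: near the centre of its underside.
Mind the look-alikes: they are no part of the job. There is more than one size of the knob; the job needs the middle-sized.

How it is judged:
By the outcome, as a careful person would: the job done as asked, in the order asked, and still so for the second after the job is handed in, with the robot touching nothing.
It also fails if it takes over 72 s, if anything falls off the work surface, if the arm or the gripper's body presses on something with over 40 N, if the wrist force passes 120 N, or if a joint passes its speed limit or range.

ROBOT

A 7-joint arm with a two-finger parallel gripper is mounted at the origin on the work surface. World frame = base frame: x ahead of the robot, y to its left, z up, the work surface at z = 0. Lengths are in m, angles in degrees, forces in N, time in s.
With the tool pointing down it reaches from about 0.425 to 1.025 m from the base axis. Payload 9.4 kg.
Tool frame: the origin (TCP) lies on the centre line of the jaws, within the pads' length; the fingertips stand ctrl.tip_reach ahead of it and the grasp point (between the pads) lies 11 mm behind it (ctrl.tip_reach is the distance from the TCP to the fingertips, in m); z points along the fingers, y is the line along which they close (so a half turn about z gives the same grasp; the last joint's range is limited). The gripper opens to 85 mm and grips with 20 to 120 N. Pads are 22 mm wide; open, the fingers measure 114 mm over their backs; the gripper's body (76 mm by 85 mm) begins 54 mm behind the grasp point. The pads swing forward as they close: fully open they stand 13 mm farther back than shut.
Start: joints at [-73.379, 34.337, -0.143, 91.639, 0.103, 54.024, -4.572], TCP at [0.26, 0.677, 0.199] pointing down, gripper open.
Joint ranges: [-147.43, 147.43], [-19.82, 112.94], [-74.19, 73.91], [6.32, 146.72], [-59.91, 239.91], [6.04, 106.73], [-150.56, 150.56]. Speed limits (degrees/s): [127.2, 127.2, 172.46, 172.46, 180, 180, 180].

INTERFACE

Orientations are given as [roll, pitch, yaw] about the fixed x, y, z axes, in that order (R = Rz(yaw) Ry(pitch) Rx(roll)).
In Python, from rig import ctrl gives the robot as it stands.
- The arm moves only by the shell command python3 -m creep 'ROWS' [OPENING]. ROWS is JSON, a list of rows, each a list of 2 entries, a list of its own where there are three numbers: the shift along the tool's x, y, z in mm, then the turn about the tool's z in rad. In form: [[[tx, ty, tz], turn], ...]. A call has 1 to 10 rows; each row is the pose to reach, as a shift and turn from the pose commanded when the call began, along the tool's axes at that moment; what a row does not reach only later rows make up. A row lasts 1/10 s, in which the tool goes at most 50 mm and 8.59 degrees, less where a joint would pass 70% of its speed; a pose out of reach is approached as far as the arm can. A call with a gripper value outside its range is refused whole. OPENING is the closure, from 0 (fully open) to 1 (shut), set as the call begins (- or left out, the last holds). The fingers move at their own pace and stop on an object; the grip force is fixed at half the most. Time passes only in rows, so rows that repeat a pose let the fingers close. It gives the time, the measured TCP pose, the force, the opening and the grip force at its end, in the units of the state.
- ctrl.get_obs(): the state, without advancing time (a new reading comes with each control period).
- ctrl.capture(name): name is "scene" or "top" or "wrist"; returns a dict with "img" (384x512x3 uint8, red, green, blue), "K" (3x3 intrinsics, pixels), "R" (3x3) and "t" (3): a world point X has camera coordinates R X + t. Camera axes: x right, y down, z forward; pixel columns grow to the right and rows downward; lengths in m; the calibration is good to about 2 mm. The wrist camera is an equidistant fisheye: a pixel r from the principal point sees the ray r / f radians off the axis. A picture is of the moment at which its call begins. There is no depth.
- ctrl.hand_in(): hands the job in; it is judged then, once.
The state is a dict: "t": time; "joint_pos": joint angles; "dq": joint speeds; "joint_efforts": joint torques, N m; "position": TCP position; "tcp_rot": TCP orientation; "wrist_force": force on the tool from outside, world axes, zero at the start; "ft_torque": the same for the moment, N m; "gripper_width": finger opening in m; "grasp_force": force on a finger pad.
Only numpy, scipy, OpenCV 4.12 (cv2) and the standard library are available. Lean on these libraries where they do the work, as an engineer would, in place of code of your own. Each camera call takes 0.05 s, during which the arm holds its last target. There are 200 camera calls.

## Working session

There is one attempt and no reset: what is moved stays moved. The work goes in short steps, Python scripts to look and compute and a shell command to move; the robot and the scene stay as the last step left them, time stands still between calls to the robot, and variables do not carry over. Pictures are saved under pics/ and viewed, at most 10 in all, crops included, and the job is handed in when it is done.

```bash
ls; mkdir -p pics; python3 - <<'E'
from rig import ctrl
import cv2, numpy as np
print(ctrl.tip_reach, ctrl.get_obs())
for n in ("scene","top"):
    c=ctrl.capture(n); cv2.imwrite(f"pics/{n}0.png",c["img"][:,:,::-1]); np.savez(f"{n}0.npz",**c)
    print(n,c["K"].tolist(),c["R"].round(4).tolist(),c["t"].round(4).tolist(), (-c["R"].T@c["t"]).round(3))
a=cv2.imread("pics/scene0.png");b=cv2.imread("pics/top0.png")
cv2.imwrite("pics/s0.png",cv2.resize(a,(800,600),interpolation=2));cv2.imwrite("pics/t0.png",cv2.resize(b,(800,600),interpolation=2))
E
```

```text
pics
0.008 {'t': 0.0, 'joint_pos': array([-73.37856266,  34.38580135,  -0.14455323,  91.68160374,
         0.10470207,  54.0261952 ,  -4.57091671]), 'dq': array([-0.05400118, -0.00308139,  0.08840436, -0.01213775, -0.05533669,
       -0.07054879,  0.02017047]), 'joint_efforts': array([-7.00608825e-05, -7.76456809e+01,  1.56411991e+00, -2.58009964e+01,
        1.22326027e-02,  8.83760629e-03,  1.86056333e-06]), 'position': array([0.259852  , 0.67624895, 0.19849694]), 'tcp_rot': array([-1.79907063e+02,  1.04348405e-02,  1.58988587e+02]), 'wrist_force': array([-0.09932691,  0.64583221, -0.68220071]), 'ft_torque': array([ 0.00555488, -0.00259073,  0.00493764]), 'grasp_force': 0.0, 'gripper_width': 0.08546493339201945}
scene [[387.6676656467019, 0.0, 259.13328938198777], [0.0, 387.6676656467019, 191.51804993696211], [0.0, 0.0, 1.0]] [[-0.8798, 0.475, 0.0201], [0.318, 0.6193, -0.7179], [-0.3534, -0.6252, -0.6958]] [0.4976, -0.0792, 1.1938] [0.885 0.559 0.764]
top [[402.7334167509844, 0.0, 259.4328863614209], [0.0, 402.7334167509844, 188.1431146442603], [0.0, 0.0, 1.0]] [[-0.0105, -0.9999, -0.0107], [-0.995, 0.0115, -0.099], [0.0991, 0.0096, -0.995]] [0.0168, 0.563, 1.2426] [ 0.437 -0.002  1.292]
```

View pics/s0.png

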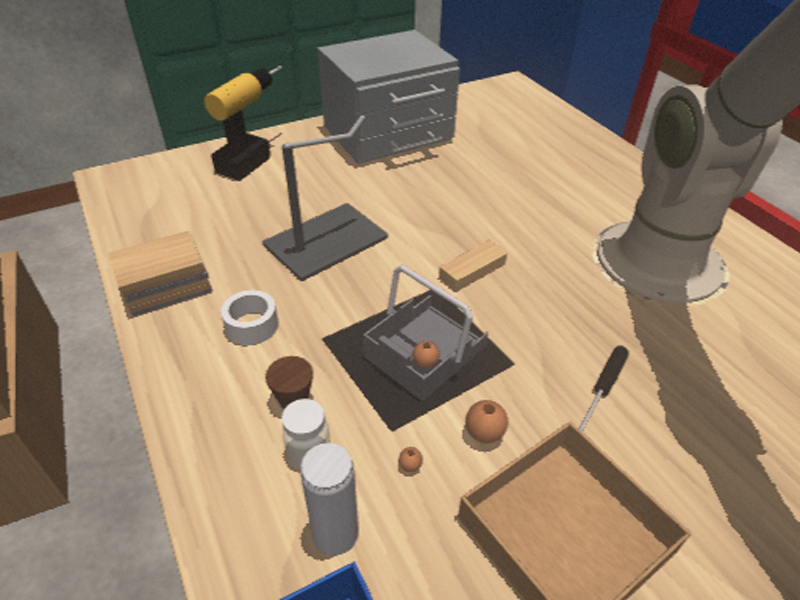

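View pics/t0.png

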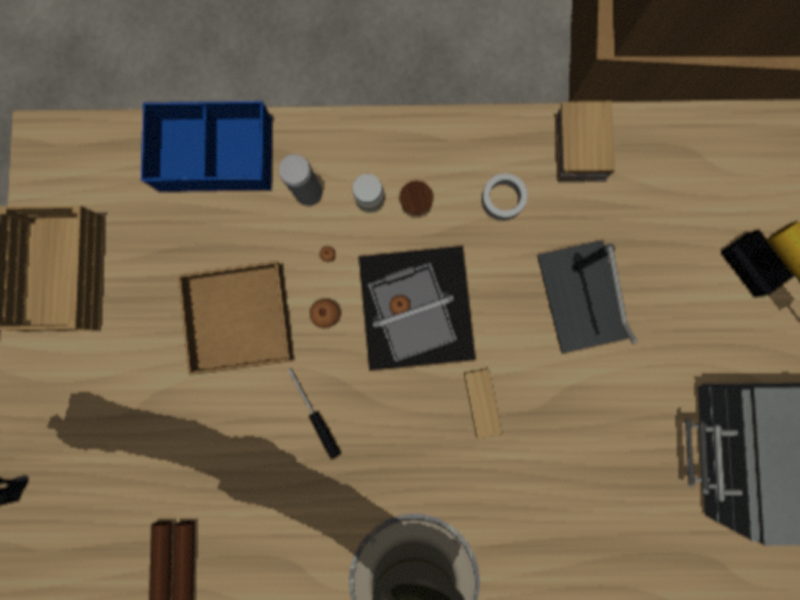

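The tub on the mat is at about (412,312) in the top view (800 px wide), with its mouth towards the robot and its tab away from it. The tray is at (237,317) and the stand at (590,300).

There are three ball knobs in the top view: large (325,313), small (328,254) and mid-sized (400,303). The mid-sized one is inside the tub, so it fits the description. I'll confirm that in one enlarged crop.

```bash
python3 - <<'E'
import cv2, numpy as np
b=cv2.imread("pics/top0.png");a=cv2.imread("pics/scene0.png")
t=cv2.resize(b[150:245,225:325],None,fx=4,fy=4,interpolation=cv2.INTER_CUBIC)
s=cv2.resize(a[165:260,225:325],None,fx=4,fy=4,interpolation=cv2.INTER_CUBIC)
cv2.imwrite("pics/c1.png",np.clip(np.hstack([t,s])*1.7,0,255).astype(np.uint8))
d=cv2.resize(b[150:245,110:210],None,fx=4,fy=4,interpolation=cv2.INTER_CUBIC)
e=cv2.resize(b[140:235,325:425],None,fx=4,fy=4,interpolation=cv2.INTER_CUBIC)
cv2.imwrite("pics/c2.png",np.clip(np.hstack([d,e])*1.7,0,255).astype(np.uint8))
E
```

```text
(no output)
```

View pics/c1.png

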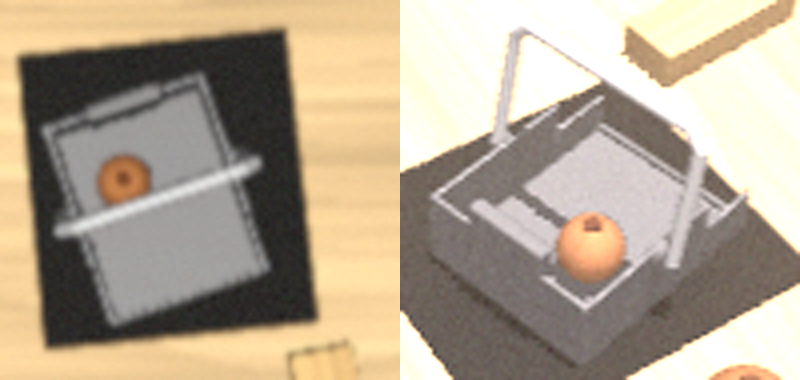

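View pics/c2.png

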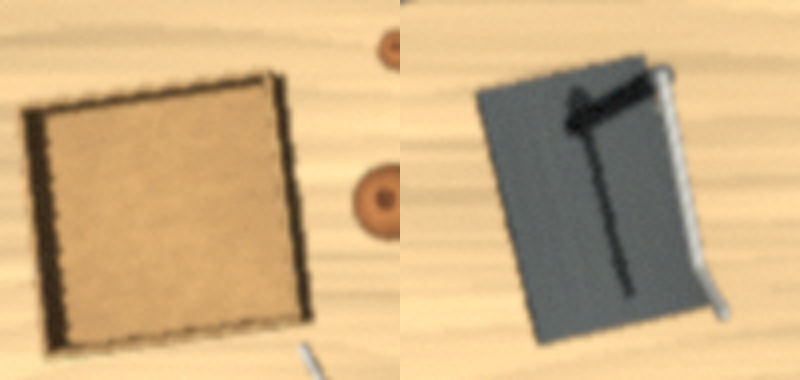

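The crop shows that the knob in the tub, at crop (123,180), is the mid-sized one. The mouth faces image-down, the tab is at (125,95), and the bail bar runs from (60,232) to (260,162). The second crop shows the tray corners, and the stand with its post at the far end and its hook tip towards the robot.

```bash
cat > h.py <<'E'
import numpy as np, cv2
def ray(c,u,v):
    d=c["R"].T@np.linalg.inv(c["K"])@np.array([u,v,1.0]); return -c["R"].T@c["t"], d
def onz(c,u,v,z):
    o,d=ray(c,u,v); return o+d*(z-o[2])/d[2]
def tri(c1,p1,c2,p2):
    o1,d1=ray(c1,*p1);o2,d2=ray(c2,*p2)
    s=np.linalg.lstsq(np.stack([d1,-d2],1),o2-o1,rcond=None)[0]
    a,b=o1+s[0]*d1,o2+s[1]*d2; return (a+b)/2,np.linalg.norm(a-b)
def rect(P):
    P=np.array(P)[:,:2]; r=cv2.minAreaRect((P*1e3).astype(np.float32)); return r
E
python3 - <<'E'
from h import *
T=dict(np.load("top0.npz"));S=dict(np.load("scene0.npz"))
c=lambda x,y,z,ox=225,oy=150:onz(T,ox+x/4-.375,oy+y/4-.375,z)
P=lambda n,L:print(n,[(np.round(p*1e3)).tolist() for p in L])
t=[c(42,127,.059),c(205,72,.059),c(270,268,.012),c(110,325,.012)]
P("tub",t); print("w",np.linalg.norm(t[0]-t[1]),np.linalg.norm((t[0]-t[3])[:2]),np.linalg.norm((t[1]-t[2])[:2]))
m=sum(t)/4; print("ctr",m[:2]); b=(t[0]+t[1]-t[2]-t[3])[:2]; print("yaw x", np.degrees(np.arctan2(b[1],b[0])), "y from back edge",np.degrees(np.arctan2(*( (t[0]-t[1])[[1,0]])))-90,np.degrees(np.arctan2(*( (t[3]-t[2])[[1,0]])))-90)
P("mat",[c(18,58,.004),c(285,30,.004),c(318,318,.004),c(45,348,.004)])
P("bar z~.14",[c(60,232,.14),c(260,162,.14)])
# bail bar ends by two views
s=lambda x,y:(225+(x-400)/4-.375,165+y/4-.375)
tp=lambda x,y:(225+x/4-.375,150+y/4-.375)
print("bar end -y",tri(T,tp(258,163),S,s(519,32)))
print("bar end +y",tri(T,tp(65,231),S,s(700,150)))
t=[c(22,107,.055,110),c(280,73,.055,110),c(312,320,.055,110),c(48,353,.055,110)];P("tray",t);print(sum(t)/4,rect(t))
g=lambda x,y,z:c(x-400,y,z,325,140)
t=[g(476,92,.012),g(641,57,.012),g(708,303,.012),g(541,345,.012)];P("stand base",t);print(rect(t))
P("post top,tip,seat",[g(662,72,.24),g(725,314,.238),g(697,265,.215)])
print("tip 2view",tri(T,(325+325/4-.4,140+313/4-.4),S,(362*.64,119*.64)), "posttop",tri(T,(325+262/4-.4,140+72/4-.4),S,(287*.64,148*.64)))
E
```

```text
tub [[582.0, 85.0, 59.0], [623.0, -41.0, 59.0], [473.0, -92.0, 12.0], [429.0, 35.0, 12.0]]
w 0.13286623553358604 0.16060037505924948 0.15873170990728547
ctr [ 0.52677401 -0.00325096]
yaw x 18.340641659540672 y from back edge 18.1155753951178 18.914451034683452
mat [[645.0, 108.0, 4.0], [665.0, -108.0, 4.0], [433.0, -130.0, 4.0], [412.0, 87.0, 4.0]]
bar z~.14 [[497.0, 67.0, 140.0], [545.0, -77.0, 140.0]]
bar end -y (array([ 0.54367603, -0.07516596,  0.13107676]), np.float64(0.004076801260102957))
bar end +y (array([0.49771172, 0.06367161, 0.13122023]), np.float64(1.0398606832081701e-05))
tray [[602.0, 459.0, 55.0], [627.0, 258.0, 55.0], [435.0, 232.0, 55.0], [412.0, 434.0, 55.0]]
[0.51918979 0.34541066 0.055     ] ((518.8773193359375, 345.0213317871094), (193.09373474121094, 205.31973266601562), 6.889835357666016)
stand base [[644.0, -260.0, 12.0], [671.0, -393.0, 12.0], [473.0, -438.0, 12.0], [441.0, -305.0, 12.0]]
((557.3670654296875, -349.3492431640625), (207.4329071044922, 136.5178985595703), 12.497514724731445)
post top,tip,seat [[619.0, -337.0, 240.0], [459.0, -372.0, 238.0], [493.0, -363.0, 215.0]]
tip 2view (array([ 0.45928028, -0.37404145,  0.22915125]), np.float64(0.00242488473690433)) posttop (array([ 0.6182909 , -0.33884371,  0.22950586]), np.float64(0.0054273538381577145))
```

```bash
cat >> h.py <<'E'
from scipy.spatial.transform import Rotation as Ro
def go(x,y,z,yax):
    """tool shift mm and turn rad to world TCP pose with tool y along azimuth yax (deg, mod 180)"""
    from rig import ctrl
    o=ctrl.get_obs(); p=np.array(o["position"]); R=Ro.from_euler("xyz",o["tcp_rot"],degrees=True).as_matrix()
    cur=np.degrees(np.arctan2(R[1,1],R[0,1])); d=(yax-cur+90)%180-90
    print("tool",(R.T@(np.array([x,y,z])-p)*1e3).round(1),"turn",round(-np.radians(d),3),"| p",p.round(4),"yax",round(cur,1),"rot",np.round(o["tcp_rot"],1),"w",round(o["gripper_width"],4),"F",o["wrist_force"].round(1),"g",round(o["grasp_force"],1),"t",round(o["t"],2),"j7",round(o["joint_pos"][6],1))
E
python3 -c "
from h import go
go(.599,.021,.150,108.4)"
```

```text
tool [-551.6 -490.1   49.4] turn -0.688 | p [0.2598 0.6763 0.1986] yax 69.0 rot [-179.9    0.   159. ] w 0.0854 F [0.2 0.2 0.4] g 0.0 t 0.1 j7 -4.6
```

```bash
python3 -m creep '[[[-50,-40,0],0],[[-90,-80,0],-0.1],[[-130,-115,0],-0.2],[[-160,-145,0],-0.3],[[-195,-175,0],-0.4],[[-230,-205,0],-0.5],[[-265,-235,0],-0.6],[[-300,-265,0],-0.688],[[-330,-295,0],-0.688],[[-330,-295,0],-0.688]]' 0; python3 -c "
from h import go
go(.599,.021,.150,108.4)"
```

```text
t: 1.1
position: [0.4649, 0.276, 0.1991]
tcp_rot: [-179.8, -0.1, -162.1]
wrist_force: [-0.2, 1.0, 0.1]
gripper_width: 0.0855
grasp_force: 0.0
tool [ -49.3 -283.7   50. ] turn -0.009 | p [0.4649 0.276  0.1991] yax 107.9 rot [-1.798e+02 -1.000e-01 -1.621e+02] w 0.0855 F [-0.2  1.   0.1] g 0.0 t 1.1 j7 64.8
```

```bash
python3 -m creep '[[[-9,-47,0],-0.01],[[-18,-94,0],-0.01],[[-27,-141,0],-0.01],[[-35,-188,0],-0.01],[[-42,-235,10],-0.01],[[-49,-280,20],-0.01],[[-49,-284,35],-0.01],[[-49,-284,50],-0.01],[[-49,-284,50],-0.01],[[-49,-284,50],-0.01]]' 0; python3 -c "
from h import *
go(.599,.021,.100,108.4)
from rig import ctrl
c=ctrl.capture('wrist');np.savez('w0.npz',**c);cv2.imwrite('pics/w0.png',cv2.resize(c['img'][:,:,::-1],(768,576)))"
```

```text
t: 2.1
position: [0.5982, 0.0297, 0.1493]
tcp_rot: [180.0, -0.0, -161.0]
wrist_force: [0.6, 0.1, 1.0]
gripper_width: 0.0851
grasp_force: 0.0
tool [ 2.1 -8.5 49.3] turn 0.011 | p [0.5982 0.0297 0.1493] yax 109.0 rot [ 180.   -0. -161.] w 0.0851 F [0.6 0.1 1. ] g 0.0 t 2.1 j7 94.5
```

View pics/w0.png

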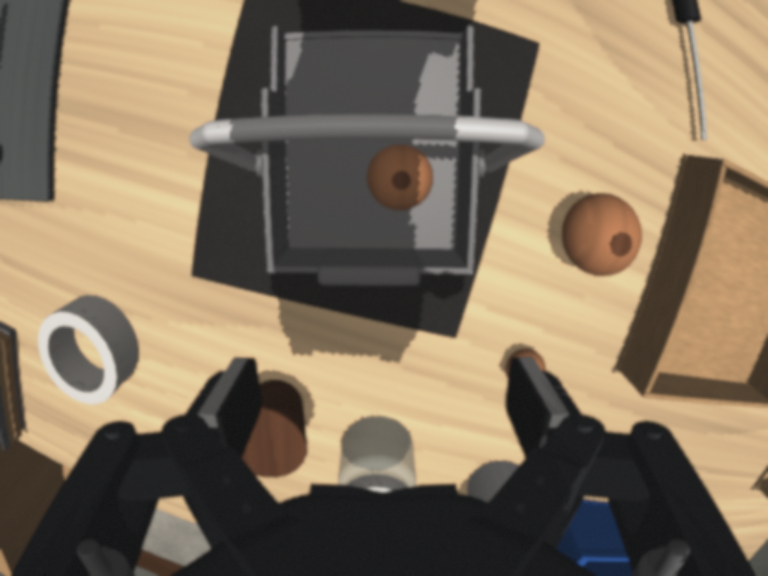

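```bash
cat >> h.py <<'E'
def wz(c,u,v,z):
    K=c["K"]; a=np.array([(u-K[0,2]),(v-K[1,2])])/K[0,0]; r=np.hypot(*a)
    d=np.r_[a/r*np.sin(r),np.cos(r)]; o=-c["R"].T@c["t"]; d=c["R"].T@d
    return o+d*(z-o[2])/d[2]
E
python3 -c "
from h import *
c=dict(np.load('w0.npz'));print('cam',-c['R'].T@c['t'],'axis',c['R'][2])
f=lambda x,y,z:print((wz(c,x*2/3,y*2/3,z)*1e3).round(1))
for q in [(269,272,.059),(474,272,.059),(318,268,.079),(420,268,.079),(318,285,.079),(420,285,.079),(273,28,.036),(471,28,.036)]:f(*q)
f(205,135,.145);f(533,135,.145)
"
```

```text
cam [0.52483034 0.00482909 0.32387095] axis [ 0.28517357  0.09992865 -0.95325248]
[623.3 -37.   59. ]
[581.2  85.5  59. ]
[604.1  -6.8  79. ]
[585.1  48.6  79. ]
[614.   -3.9  79. ]
[594.7  52.2  79. ]
[473.6 -87.2  36. ]
[433.2  33.6  36. ]
[543.2 -66.6 145. ]
[500.   61.6 145. ]
```

```bash
python3 -m creep '[[[1,-7,0],0],[[1,-7,20],0],[[1,-7,40],0],[[1,-7,60],0],[[1,-7,74],0],[[1,-7,74],0],[[1,-7,74],0]]' 0; python3 -m creep '[[[0,0,2],0],[[0,0,4],0],[[0,0,4],0]]' 0;python3 -m creep '[[[0,0,2],0],[[0,0,4],0],[[0,0,4],0]]' 0; python3 -c "
from h import *
go(.599,.0225,.075,109)
from rig import ctrl
c=ctrl.capture('wrist');np.savez('w1.npz',**c);cv2.imwrite('pics/w1.png',cv2.resize(c['img'][140:300,100:412,::-1],(800,410)))"
```

```text
t: 2.85
position: [0.6001, 0.0221, 0.0759]
tcp_rot: [-180.0, 0.0, -161.0]
wrist_force: [-0.0, -0.0, -0.1]
gripper_width: 0.0854
grasp_force: 0.0
t: 3.15
position: [0.5999, 0.0221, 0.0717]
tcp_rot: [-180.0, 0.0, -161.0]
wrist_force: [0.7, 0.0, 0.5]
gripper_width: 0.0856
grasp_force: 0.0
t: 3.45
position: [0.5996, 0.0221, 0.0671]
tcp_rot: [180.0, -0.0, -161.0]
wrist_force: [-0.0, 0.8, -0.3]
gripper_width: 0.0852
grasp_force: 0.0
tool [ 0.5  0.6 -7.9] turn -0.0 | p [0.5996 0.0221 0.0671] yax 109.0 rot [ 180.   -0. -161.] w 0.0852 F [-0.   0.8 -0.3] g 0.0 t 3.45 j7 93.6
```

View pics/w1.png

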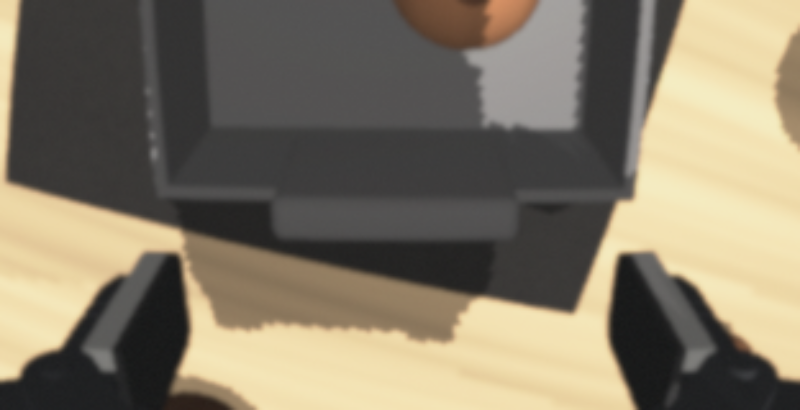

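```bash
python3 -c "
from h import *
c=dict(np.load('w1.npz'))
def pj(X):
    p=c['R']@np.array(X)+c['t']; th=np.arctan2(np.hypot(p[0],p[1]),p[2]); u=p[:2]/np.hypot(p[0],p[1])*th*c['K'][0,0]+c['K'][:2,2]; return ((u-[100,140])*800/312).round(0)
o=np.array([.5996,.0221]); yd=np.array([-.326,.945]); xd=np.array([.945,.326])
for z in (.059,.07,.08,.1): print(z,[pj([*(o+s*.0425*yd+k*xd),z]) for s in(-1,1) for k in (-.011,.011)])
print('cam',-c['R'].T@c['t'])
f=lambda x,y,z:print((wz(c,x*.39+100,y*.39+140,z)*1e3).round(1))
f(272,205,.079);f(516,205,.079);f(275,238,.079);f(516,238,.079)
f(163,196,.059);f(632,196,.059)
"
```

```text
0.059 [array([231., 149.]), array([238., 226.]), array([559., 149.]), array([553., 226.])]
0.07 [array([222., 165.]), array([229., 244.]), array([568., 164.]), array([561., 244.])]
0.08 [array([213., 180.]), array([221., 263.]), array([577., 180.]), array([569., 262.])]
0.1 [array([192., 216.]), array([203., 305.]), array([597., 215.]), array([587., 305.])]
cam [ 0.52610514 -0.00270286  0.24164891]
[605.   -6.7  79. ]
[586.3  47.6  79. ]
[613.1  -3.7  79. ]
[594.3  51.   79. ]
[622.4 -36.3  59. ]
[581.4  83.4  59. ]
```

```bash
python3 -m creep '[[[0,0,0],0],[[0,0,0],0],[[0,0,0],0],[[0,0,0],0],[[0,0,0],0],[[0,0,0],0],[[0,0,0],0],[[0,0,0],0]]' 0.5; python3 -c "
from h import *
go(.599,.0225,.067,109)
from rig import ctrl
c=ctrl.capture('wrist');np.savez('w2.npz',**c);cv2.imwrite('pics/w2.png',cv2.resize(c['img'][140:300,100:412,::-1],(800,410)))"
```

```text
t: 4.3
position: [0.5998, 0.0221, 0.0674]
tcp_rot: [-180.0, 0.0, -161.0]
wrist_force: [-0.5, -0.1, -0.8]
gripper_width: 0.0427
grasp_force: 0.0
tool [0.6 0.6 0.4] turn -0.0 | p [0.5998 0.0221 0.0674] yax 109.0 rot [-180.    0. -161.] w 0.0427 F [-0.5 -0.1 -0.8] g 0.0 t 4.3 j7 93.6
```

```bash
python3 -c "
from h import *
from rig import ctrl
c=ctrl.capture('scene');np.savez('s2.npz',**c)
w=np.load('w2.npz')['img'][140:300,130:390,::-1]
a=cv2.resize(c['img'][110:270,150:410,::-1],(780,480),interpolation=2)[:, :]
cv2.imwrite('pics/s2.png',np.hstack([cv2.resize(a[:, 150:550],(400,480)),cv2.resize(w,(400,480))]))"
```

```text
(no output)
```

View pics/s2.png

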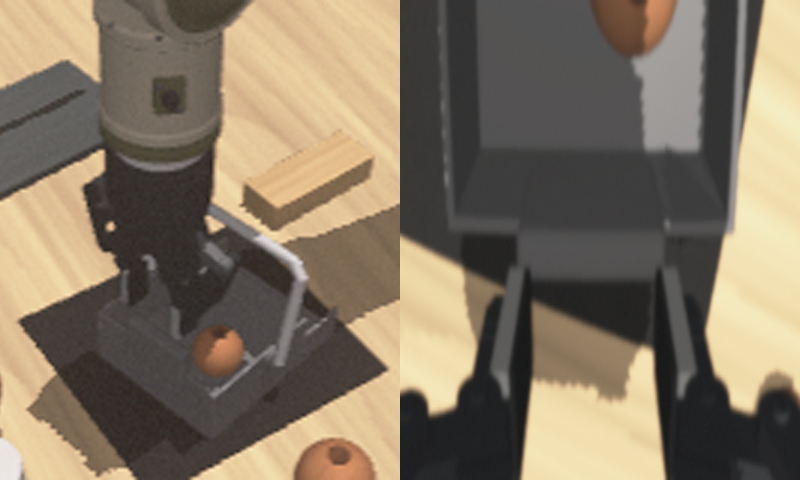

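```bash
python3 -c "
from h import *
S=dict(np.load('s2.npz'));n=np.array([.945,.326,0]);p=np.array([.5998,.0221,.0674]);yd=np.array([-.326,.945,0])
for q in [(175,335),(130,300),(185,335)]:
    o,d=ray(S,(q[0]+150)/3+150,q[1]/3+110)
    for k in (-.011,0,.011):
        X=o+d*(n@(p+k*n-o))/(n@d); print(q,k,X.round(4),'along y',(yd@(X-p)).round(4))
w=dict(np.load('w2.npz'))
def pj(X):
    q=w['R']@X+w['t']; th=np.arctan2(np.hypot(q[0],q[1]),q[2]); u=q[:2]/np.hypot(q[0],q[1])*th*w['K'][0,0]+w['K'][:2,2]; return ((u-[130,140])*[400/260,3]).round(0)
for z in (.06,.08,.1,.12): print(z,[pj(np.r_[(p+s*.0213*yd+k*n)[:2],z]) for s in(-1,1) for k in (-.011,.011)])
print(w['K'])
"
```

```text
(175, 335) -0.011 [0.5855 0.0297 0.0754] along y 0.0118
(175, 335) 0 [0.5928 0.0425 0.092 ] along y 0.0216
(175, 335) 0.011 [0.6    0.0553 0.1087] along y 0.0313
(130, 300) -0.011 [ 0.6017 -0.017   0.0793] along y -0.0375
(130, 300) 0 [ 0.6085 -0.0031  0.0958] along y -0.0266
(130, 300) 0.011 [0.6153 0.0108 0.1123] along y -0.0157
(185, 335) -0.011 [0.5822 0.0395 0.0835] along y 0.0222
(185, 335) 0 [0.5895 0.0521 0.1   ] along y 0.0317
(185, 335) 0.011 [0.5968 0.0646 0.1164] along y 0.0412
0.06 [array([141., 176.]), array([143., 267.]), array([241., 176.]), array([239., 267.])]
0.08 [array([135., 211.]), array([138., 309.]), array([246., 211.]), array([244., 309.])]
0.1 [array([129., 254.]), array([132., 360.]), array([253., 254.]), array([249., 360.])]
0.12 [array([120., 308.]), array([125., 422.]), array([260., 308.]), array([256., 422.])]
[[297.31863964   0.         255.14023381]
 [  0.         297.31863964 185.79421395]
 [  0.           0.           1.        ]]
```

```bash
python3 -m creep '[[[0,0,0],0],[[0,0,0],0],[[0,0,0],0],[[0,0,5],0],[[0,0,10],0],[[0,0,15],0],[[0,0,18],0],[[0,0,18],0]]' 0; python3 -m creep '[[[0,0,3],0],[[0,0,5],0],[[0,0,5],0]]' 0;python3 -m creep '[[[0,0,2],0],[[0,0,4],0],[[0,0,4],0]]' 0; python3 -c "
from h import *
go(.5998,.0221,.067,109)
from rig import ctrl
c=ctrl.capture('wrist');np.savez('w3.npz',**c)
w=c
def pj(X):
    q=w['R']@X+w['t']; th=np.arctan2(np.hypot(q[0],q[1]),q[2]); u=q[:2]/np.hypot(q[0],q[1])*th*w['K'][0,0]+w['K'][:2,2]; return u.round(0)
print(pj(np.array([.599,.0225,.079])))
"
```

```text
t: 5.2
position: [0.5994, 0.0221, 0.0487]
tcp_rot: [180.0, -0.1, -161.0]
wrist_force: [0.2, -0.5, 0.2]
gripper_width: 0.0854
grasp_force: 0.0
t: 5.5
position: [0.5997, 0.0221, 0.0442]
tcp_rot: [180.0, -0.0, -161.0]
wrist_force: [-0.4, -0.8, 0.3]
gripper_width: 0.0855
grasp_force: 0.0
t: 5.8
position: [0.5996, 0.0221, 0.0401]
tcp_rot: [180.0, -0.0, -161.0]
wrist_force: [0.2, -0.4, 0.1]
gripper_width: 0.0856
grasp_force: 0.0
tool [ -0.2  -0.1 -26.9] turn -0.0 | p [0.5996 0.0221 0.0401] yax 109.0 rot [ 180.   -0. -161.] w 0.0856 F [ 0.2 -0.4  0.1] g 0.0 t 5.8 j7 93.1
[255. 248.]
```

```bash
python3 -m creep '[[[0,0,2],0],[[0,0,4],0],[[0,0,4],0]]' 0; python3 -m creep '[[[0,0,2],0],[[0,0,2],0],[[0,0,2],0],[[0,0,2],0],[[0,0,2],0],[[0,0,2],0],[[0,0,2],0],[[0,0,2],0]]' 0.5;  python3 -c "
from h import *
go(.5998,.0221,.067,109)
from rig import ctrl
c=ctrl.capture('wrist');np.savez('w3.npz',**c);cv2.imwrite('pics/w3.png',cv2.resize(c['img'][140:300,100:412,::-1],(800,410)))
"
```

```text
t: 6.15
position: [0.5996, 0.0221, 0.0361]
tcp_rot: [180.0, -0.0, -161.0]
wrist_force: [0.0, 1.2, -0.3]
gripper_width: 0.0856
grasp_force: 0.0
t: 6.95
position: [0.5997, 0.0221, 0.0349]
tcp_rot: [-180.0, 0.0, -161.0]
wrist_force: [-1.1, 0.0, 5.9]
gripper_width: 0.0573
grasp_force: 62.8
tool [ -0.1  -0.  -32.1] turn -0.0 | p [0.5997 0.0221 0.0349] yax 109.0 rot [-180.    0. -161.] w 0.0573 F [-1.1  0.   5.9] g 62.8 t 6.95 j7 93.0
```

```bash
python3 -m creep '[[[0,0,-3],0],[[0,0,-8],0],[[0,0,-16],0],[[0,0,-25],0],[[0,0,-35],0],[[0,0,-45],0],[[0,0,-55],0],[[0,0,-60],0],[[0,0,-60],0]]' 0.5;  python3 -c "
from h import *
go(.5998,.0221,.067,109)
from rig import ctrl
c=ctrl.capture('wrist');np.savez('w4.npz',**c);e=ctrl.capture('scene');np.savez('s4.npz',**e)
cv2.imwrite('pics/w4.png',np.hstack([cv2.resize(c['img'][60:300,100:412,::-1],(400,308)),cv2.resize(e['img'][60:291,140:440,::-1],(400,308))]))
"
```

```text
t: 7.9
position: [0.6003, 0.0221, 0.0954]
tcp_rot: [-180.0, 0.1, -161.0]
wrist_force: [0.4, -0.4, -1.9]
gripper_width: 0.058
grasp_force: 64.4
tool [ 0.5  0.1 28.4] turn -0.0 | p [0.6003 0.0221 0.0954] yax 109.0 rot [-1.80e+02  1.00e-01 -1.61e+02] w 0.058 F [ 0.4 -0.4 -1.9] g 64.4 t 7.9 j7 94.1
```

View pics/w4.png

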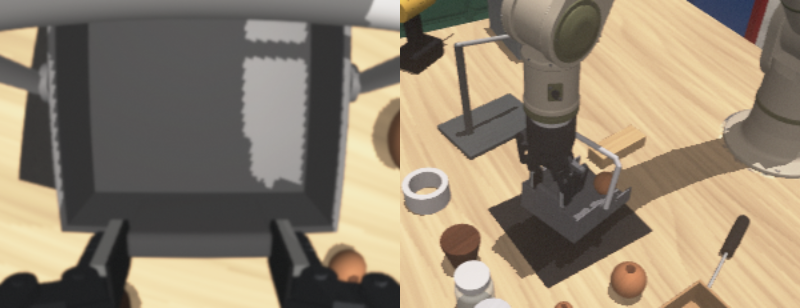

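The tub is lifted, with the force matching its weight. The knob has rolled to the mouth side, at (605,183) in the right half, so I'll measure the droop from the knob's position.

```bash
cat >> h.py <<'E'
def orange(im):
    hsv=cv2.cvtColor(im,cv2.COLOR_RGB2HSV); m=cv2.inRange(hsv,(4,110,60),(14,255,255))
    n,l,s,ce=cv2.connectedComponentsWithStats(m); return [(ce[i].round(1).tolist(),s[i].tolist()) for i in range(1,n) if s[i][4]>25]
def wray(c,u,v):
    K=c["K"]; a=np.array([(u-K[0,2]),(v-K[1,2])])/K[0,0]; r=np.hypot(*a)
    return -c["R"].T@c["t"], c["R"].T@np.r_[a/r*np.sin(r),np.cos(r)]
def tri2(r1,r2):
    (o1,d1),(o2,d2)=r1,r2; s=np.linalg.lstsq(np.stack([d1,-d2],1),o2-o1,rcond=None)[0]
    a,b=o1+s[0]*d1,o2+s[1]*d2; return (a+b)/2,np.linalg.norm(a-b)
E
python3 -c "
from h import *
from rig import ctrl
w=dict(np.load('w4.npz'));s=dict(np.load('s4.npz'));t=ctrl.capture('top');np.savez('t4.npz',**t)
for c in (w,s,t): print(orange(c['img']))
"
```

```text
[([286.9, 17.3], [253, 0, 68, 34, 1973]), ([432.7, 168.9], [403, 138, 60, 63, 2946]), ([371.6, 267.4], [357, 255, 28, 26, 538]), ([200.9, 324.5], [199, 320, 5, 9, 26]), ([151.1, 332.0], [140, 322, 22, 25, 316])]
[([505.6, 80.9], [499, 72, 13, 19, 155]), ([23.8, 127.6], [0, 116, 50, 25, 666]), ([4.0, 173.9], [0, 170, 10, 9, 36]), ([6.2, 191.0], [3, 187, 7, 9, 26]), ([291.6, 196.4], [286, 189, 13, 17, 157]), ([6.7, 234.2], [3, 219, 8, 34, 83]), ([184.7, 239.5], [170, 228, 30, 25, 548]), ([311.1, 269.2], [298, 256, 27, 28, 565]), ([262.3, 293.6], [255, 286, 15, 16, 181]), ([367.6, 298.2], [360, 290, 13, 17, 34]), ([354.7, 296.9], [349, 293, 13, 10, 34]), ([336.6, 306.7], [328, 296, 16, 19, 66]), ([342.3, 323.9], [319, 300, 44, 44, 388]), ([328.6, 315.6], [323, 312, 12, 9, 35]), ([388.0, 318.7], [382, 314, 14, 10, 41]), ([315.6, 324.3], [301, 317, 25, 21, 95]), ([380.3, 329.7], [370, 323, 22, 17, 84]), ([392.5, 333.1], [384, 324, 17, 20, 77]), ([373.2, 360.2], [325, 331, 90, 53, 926]), ([407.0, 340.5], [397, 334, 22, 16, 97]), ([419.1, 352.0], [413, 349, 12, 7, 27]), ([368.3, 378.6], [362, 373, 12, 11, 47])]
[([267.2, 122.9], [256, 116, 21, 18, 198]), ([209.2, 162.1], [205, 158, 9, 9, 70]), ([207.5, 200.1], [199, 192, 18, 18, 259]), ([100.4, 358.5], [97, 336, 7, 48, 232]), ([115.4, 359.5], [113, 337, 6, 47, 231])]
```

```bash
python3 -c "
from h import *
w=dict(np.load('w4.npz'));s=dict(np.load('s4.npz'))
for v in (0,4):
  for u in (291.6,294): print(tri2(wray(w,287,v),ray(s,u,197)))
X=np.array([.599,.0225]);xd=np.array([.945,.326]);o=X-.076*xd; yd=np.array([-.326,.945])
p=tri2(wray(w,287,1),ray(s,292,197))[0]; print('tub coords',xd@(p[:2]-o),yd@(p[:2]-o),p[2]-.064)
"
```

```text
(array([ 0.46465329, -0.00552264,  0.07407837]), np.float64(0.01164285741468727))
(array([ 0.4609064 , -0.00475928,  0.07166012]), np.float64(0.005923336223309911))
(array([ 0.46669209, -0.00436246,  0.07539851]), np.float64(0.009428385598652026))
(array([ 0.46306044, -0.00352991,  0.07317062]), np.float64(0.003688343834274329))
tub coords -0.06011854089718133 0.01774495242384616 0.009996993997316295
```

```bash
python3 -m creep '[[[0,0,-12],0],[[0,4,-28],0],[[-3,12,-44],0],[[-9,25,-55],0.01],[[-17,42,-55],0.03],[[-25,62,-55],0.05],[[-33,82,-55],0.07],[[-41,102,-55],0.09],[[-49,122,-55],0.11],[[-57,142,-55],0.13]]' 0.5; python3 -m creep '[[[-10,19,0],0.02],[[-20,38,0],0.04],[[-30,57,0],0.06],[[-41,78,0],0.075],[[-50,99,0],0.075],[[-57,118,0],0.075],[[-62,134,0],0.075],[[-66,146,0],0.075],[[-68,154,0],0.075],[[-68,157,0],0.075]]' 0.5;  python3 -c "
from h import *
go(.618,.358,.15,97.2)
from rig import ctrl
c=ctrl.capture('wrist');np.savez('w5.npz',**c);e=ctrl.capture('scene');np.savez('s5.npz',**e);t=ctrl.capture('top');np.savez('t5.npz',**t)
for q in (c,e,t): print(orange(q['img'])[:14])
"
```

```text
t: 9.05
position: [0.6073, 0.1769, 0.1496]
tcp_rot: [180.0, -0.0, -168.5]
wrist_force: [0.4, -0.4, -3.2]
gripper_width: 0.0571
grasp_force: 64.7
t: 10.05
position: [0.6425, 0.3431, 0.1493]
tcp_rot: [180.0, -0.0, -172.7]
wrist_force: [-0.5, 0.4, -2.2]
gripper_width: 0.0575
grasp_force: 64.7
tool [22.4 17.9 -0.7] turn 0.001 | p [0.6425 0.3431 0.1493] yax 97.3 rot [ 180.    -0.  -172.7] w 0.0575 F [-0.5  0.4 -2.2] g 64.7 t 10.05 j7 62.2
[([230.1, 14.3], [197, 0, 67, 32, 1920]), ([107.0, 34.4], [82, 22, 52, 27, 856]), ([105.1, 158.8], [92, 146, 27, 27, 568]), ([2.3, 236.5], [0, 222, 7, 28, 141]), ([500.9, 342.6], [488, 322, 24, 41, 237])]
[([503.3, 79.3], [495, 67, 17, 24, 215]), ([23.8, 127.7], [0, 116, 50, 25, 668]), ([4.1, 172.0], [0, 167, 10, 11, 47]), ([5.7, 190.8], [2, 187, 8, 10, 36]), ([6.7, 226.7], [4, 213, 6, 26, 65]), ([184.7, 239.4], [170, 228, 30, 24, 545]), ([368.7, 288.4], [358, 277, 23, 24, 390]), ([262.3, 293.6], [255, 286, 15, 16, 183]), ([396.1, 332.2], [391, 328, 11, 9, 30]), ([394.1, 343.4], [384, 339, 26, 10, 69]), ([399.2, 363.4], [380, 345, 41, 39, 260]), ([375.7, 366.5], [361, 356, 29, 20, 121]), ([376.1, 376.9], [372, 372, 9, 12, 35]), ([362.7, 379.4], [356, 375, 14, 9, 36])]
[([266.0, 126.2], [256, 116, 21, 21, 349]), ([209.1, 162.0], [205, 158, 9, 9, 68]), ([207.4, 200.0], [198, 191, 19, 19, 245]), ([153.5, 204.9], [147, 199, 14, 13, 156]), ([99.9, 376.7], [96, 370, 10, 14, 120]), ([114.5, 379.1], [110, 374, 10, 10, 79])]
```

```bash
python3 -c "
from h import *
s=dict(np.load('s5.npz'));t=dict(np.load('t5.npz'))
p,e=tri2(ray(s,368.7,288.4),ray(t,153.5,205)); u=np.array([.992,.125]);print(p,e,'a,b rel TCP',u@(p[:2]-[.6425,.3431]),np.array([-.125,.992])@(p[:2]-[.6425,.3431]))
go(.5835,.353,.149,97.2)
"; python3 -m creep '[[[4,2,0],0],[[14,5,0],0],[[26,8,0],0],[[38,11,0],0],[[49,14,0],0],[[57,17,0],0],[[57,17,0],0],[[57,17,0],0]]' 0.5; python3 -c "
from h import *
go(.5835,.353,.074,97.2)
"
```

```text
[0.50703341 0.31575068 0.1348441 ] 0.00038986155535029903 a,b rel TCP -0.13780151917545774 -0.010197207065272832
tool [57.3 18.8  0.4] turn 0.0 | p [0.6427 0.3415 0.1494] yax 97.2 rot [-180.    -0.  -172.8] w 0.0569 F [ 1.4  0.2 -2.8] g 64.7 t 10.2 j7 62.3
t: 11.0
position: [0.5842, 0.3522, 0.1496]
tcp_rot: [180.0, 0.0, -172.7]
wrist_force: [-0.4, -0.3, -4.0]
gripper_width: 0.0578
grasp_force: 64.7
tool [ 0.7  0.8 75.6] turn 0.001 | p [0.5842 0.3522 0.1496] yax 97.3 rot [ 180.     0.  -172.7] w 0.0578 F [-0.4 -0.3 -4. ] g 64.7 t 11.0 j7 58.8
```

```bash
python3 -m creep '[[[0,0,10],0],[[0,0,22],0],[[0,0,34],0],[[0,0,46],0],[[0,0,58],0],[[0,0,68],0],[[0,0,76],0],[[0,0,80],0],[[0,0,80],0]]' 0.5; python3 -m creep '[[[4,0,0],0],[[8,0,0],0],[[12,0,0],0],[[16,0,0],0],[[16,0,0],0]]' 0.5;python3 -c "
from h import *
go(.5835,.353,.074,97.2)
"
```

```text
t: 11.9
position: [0.5839, 0.3519, 0.0688]
tcp_rot: [-180.0, -0.0, -172.8]
wrist_force: [0.1, -0.3, -2.5]
gripper_width: 0.0574
grasp_force: 64.7
t: 12.4
position: [0.5768, 0.352, 0.0736]
tcp_rot: [179.7, 1.0, -172.8]
wrist_force: [18.1, 1.9, 4.1]
gripper_width: 0.0574
grasp_force: 65.3
tool [-6.7  0.1 -0.3] turn 0.0 | p [0.5768 0.352  0.0736] yax 97.2 rot [ 179.7    1.  -172.8] w 0.0574 F [18.1  1.9  4.1] g 65.3 t 12.4 j7 57.5
```

```bash
python3 -m creep '[[[2,0,-6],0],[[5,0,-12],0],[[8,0,-18],0],[[8,0,-18],0],[[8,0,-18],0]]' 0.5;python3 -c "
from h import *
from rig import ctrl
go(.5835,.353,.074,97.2)
t=ctrl.capture('top');s=ctrl.capture('scene');np.savez('t6.npz',**t);np.savez('s6.npz',**s)
for q in (s,t): print(orange(q['img'])[:14])
"
```

```text
t: 12.9
position: [0.5657, 0.3504, 0.0907]
tcp_rot: [179.8, 0.7, -172.7]
wrist_force: [12.3, 1.6, 3.1]
gripper_width: 0.0576
grasp_force: 66.4
tool [-17.8   0.3  16.9] turn 0.001 | p [0.5657 0.3504 0.0907] yax 97.3 rot [ 179.8    0.7 -172.7] w 0.0576 F [12.3  1.6  3.1] g 66.4 t 12.9 j7 57.3
[([503.3, 79.4], [495, 69, 17, 22, 213]), ([23.7, 127.7], [0, 116, 50, 25, 665]), ([6.0, 166.1], [3, 162, 7, 10, 27]), ([6.2, 187.0], [2, 179, 9, 17, 49]), ([6.6, 227.5], [3, 219, 7, 18, 49]), ([184.7, 239.5], [170, 228, 30, 24, 547]), ([311.2, 269.3], [298, 256, 27, 28, 571]), ([262.3, 293.6], [255, 286, 15, 16, 181]), ([394.9, 302.7], [392, 296, 7, 15, 74]), ([410.7, 346.6], [406, 339, 9, 13, 36]), ([408.1, 357.9], [390, 347, 34, 23, 165]), ([388.1, 374.9], [372, 368, 38, 16, 196])]
[([266.0, 126.2], [256, 116, 21, 21, 348]), ([209.1, 162.1], [205, 158, 9, 9, 68]), ([207.3, 200.2], [198, 192, 19, 18, 265]), ([155.7, 226.0], [149, 220, 14, 13, 145])]
```

```bash
python3 -m creep '[[[8,0,-9],0],[[16,0,-18],0],[[25,0,-26],0],[[33,0,-33],0],[[33,0,-33],0]]' 0.5; python3 -m creep '[[[8,0,-5],0],[[16,0,-10],0],[[24,0,-15],0],[[32,0,-19],0],[[40,0,-22],0],[[47,0,-25],0],[[53,0,-27],0],[[53,0,-27],0]]' 0.5;python3 -c "
from h import *
from rig import ctrl
go(.5835,.353,.074,97.2)
t=ctrl.capture('top');s=ctrl.capture('scene');w=ctrl.capture('wrist');np.savez('t6.npz',**t);np.savez('s6.npz',**s)
for q in (s,t): print(orange(q['img'])[:14])
f=lambda q,k:cv2.resize(q['img'][k[0]:k[1],k[2]:k[3],::-1],(400,400))
cv2.imwrite('pics/v6.png',np.hstack([f(s,(184,384,300,500)),f(w,(0,384,64,448))]))
"
```

```text
t: 13.5
position: [0.5325, 0.3473, 0.125]
tcp_rot: [179.7, 0.7, -172.9]
wrist_force: [10.3, 1.4, 7.3]
gripper_width: 0.0571
grasp_force: 62.1
t: 14.3
position: [0.4738, 0.338, 0.1474]
tcp_rot: [-180.0, -0.0, -172.7]
wrist_force: [1.5, 0.2, -2.8]
gripper_width: 0.0561
grasp_force: 63.9
tool [-110.8    1.    73.3] turn 0.001 | p [0.4738 0.338  0.1474] yax 97.3 rot [-180.    -0.  -172.7] w 0.0561 F [ 1.5  0.2 -2.8] g 63.9 t 14.3 j7 53.4
[([431.1, 42.6], [421, 35, 22, 16, 187]), ([23.8, 127.6], [0, 116, 50, 25, 666]), ([2.7, 172.7], [0, 167, 7, 12, 29]), ([5.2, 187.4], [2, 182, 8, 13, 43]), ([7.0, 228.7], [4, 220, 6, 20, 51]), ([184.7, 239.5], [170, 228, 30, 24, 549]), ([311.2, 269.3], [298, 256, 27, 28, 565]), ([262.4, 293.6], [256, 286, 14, 16, 180]), ([313.6, 330.0], [304, 324, 20, 14, 80]), ([321.7, 344.0], [312, 335, 21, 18, 60]), ([398.0, 366.2], [375, 346, 45, 38, 325]), ([336.6, 354.3], [331, 348, 12, 13, 43]), ([343.2, 359.3], [340, 354, 8, 11, 29]), ([350.5, 363.9], [346, 357, 12, 13, 40])]
[([265.9, 126.2], [256, 116, 21, 21, 347]), ([209.1, 162.1], [205, 158, 9, 9, 66]), ([207.4, 200.1], [199, 192, 18, 18, 257]), ([154.6, 226.8], [149, 221, 15, 12, 124])]
```

View pics/v6.png

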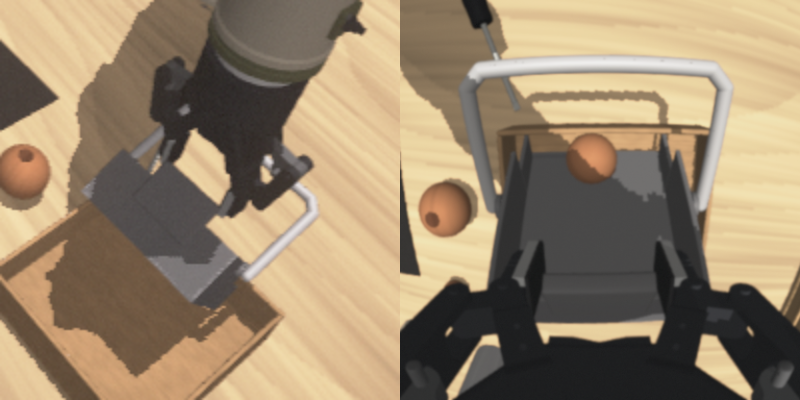

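The right half shows the tub steeply tilted, with the knob at the lip at (590,158), held only by the tray wall. I'll back off so it rolls out.

```bash
python3 -m creep '[[[-8,0,0],0],[[-18,0,0],0],[[-28,0,0],0],[[-38,0,0],0],[[-48,0,0],0],[[-58,0,0],0],[[-65,0,0],0],[[-65,0,0],0],[[-65,0,0],0]]' 0.5; python3 -c "
from h import *
from rig import ctrl
go(.5835,.353,.074,97.2)
t=ctrl.capture('top');s=ctrl.capture('scene');w=ctrl.capture('wrist');np.savez('t7.npz',**t);np.savez('s7.npz',**s);np.savez('w7.npz',**w)
for q in (t,w): print(orange(q['img'])[:14])
for b,k in orange(t['img']): print(b,onz(t,*b,.027).round(3))
for b,k in orange(w['img']): print(b,wz(w,*b,.027).round(3),wz(w,*b,.07).round(3))
"
```

```text
t: 15.35
position: [0.5391, 0.3463, 0.1472]
tcp_rot: [-180.0, -0.0, -172.8]
wrist_force: [0.0, -0.8, -2.1]
gripper_width: 0.0564
grasp_force: 63.9
tool [-44.9   1.1  73.2] turn 0.001 | p [0.5391 0.3463 0.1472] yax 97.2 rot [-180.    -0.  -172.8] w 0.0564 F [ 0.  -0.8 -2.1] g 63.9 t 15.35 j7 56.8
[([265.9, 126.1], [256, 116, 21, 21, 346]), ([209.1, 162.1], [205, 158, 9, 9, 69]), ([207.2, 200.2], [198, 192, 19, 18, 268]), ([157.2, 224.8], [151, 219, 14, 12, 132])]
[([251.0, 81.3], [229, 60, 45, 42, 1531]), ([98.8, 144.9], [73, 118, 52, 55, 2196]), ([106.1, 238.8], [95, 227, 24, 25, 459]), ([8.9, 290.7], [0, 271, 22, 36, 503]), ([495.6, 350.8], [488, 343, 17, 17, 113])]
[265.9, 126.1] [ 0.763 -0.012  0.027]
[209.1, 162.1] [0.648 0.17  0.027]
[207.2, 200.2] [0.527 0.176 0.027]
[157.2, 224.8] [0.451 0.333 0.027]
[251.0, 81.3] [0.449 0.332 0.027] [0.451 0.332 0.07 ]
[98.8, 144.9] [0.529 0.172 0.027] [0.519 0.196 0.07 ]
[106.1, 238.8] [0.645 0.176 0.027] [0.618 0.2   0.07 ]
[8.9, 290.7] [ 0.796 -0.048  0.027] [0.748 0.008 0.07 ]
[495.6, 350.8] [0.861 0.914 0.027] [0.803 0.83  0.07 ]
```

```bash
python3 -m creep '[[[0,0,-15],0],[[0,0,-35],0],[[0,0,-55],0],[[0,0,-75],0],[[0,0,-90],0],[[0,0,-90],0]]' 0.5; python3 -m creep '[[[5,-15,0],-0.02],[[11,-45,0],-0.05],[[18,-80,0],-0.08],[[26,-115,0],-0.11],[[34,-150,0],-0.14],[[42,-185,0],-0.17],[[50,-220,0],-0.206],[[57,-255,0],-0.206],[[64,-285,0],-0.206],[[70,-310,0],-0.206]]' 0.5; python3 -c "
from h import *
go(.5045,-.011,.16,109)
"
```

```text
t: 16.1
position: [0.5403, 0.3472, 0.2408]
tcp_rot: [179.9, 0.2, -172.8]
wrist_force: [-0.0, 0.2, -2.0]
gripper_width: 0.0562
grasp_force: 64.2
t: 17.1
position: [0.5082, 0.028, 0.2373]
tcp_rot: [-180.0, -0.0, -161.0]
wrist_force: [0.4, 0.1, -1.9]
gripper_width: 0.0563
grasp_force: 64.2
tool [ 16.2 -35.7  77.3] turn -0.001 | p [0.5082 0.028  0.2373] yax 109.0 rot [-180.   -0. -161.] w 0.0563 F [ 0.4  0.1 -1.9] g 64.2 t 17.1 j7 97.5
```

```bash
python3 -m creep '[[[5,-12,10],0],[[11,-25,30],0],[[16,-36,50],0],[[16,-36,70],0],[[16,-36,82],0],[[16,-36,88],0],[[16,-36,88],0]]' 0.5; python3 -m creep '[[[0,0,5],0],[[0,0,8],0],[[0,0,8],0]]' 0.5; python3 -m creep '[[[0,0,5],0],[[0,0,8],0],[[0,0,8],0]]' 0.5; python3 -c "
from h import *
go(.5045,-.011,.129,109)
"
```

```text
t: 17.8
position: [0.5054, -0.0085, 0.1487]
tcp_rot: [180.0, -0.1, -160.9]
wrist_force: [-0.1, -0.7, -1.7]
gripper_width: 0.056
grasp_force: 64.3
t: 18.1
position: [0.5056, -0.0091, 0.1414]
tcp_rot: [-180.0, 0.0, -161.0]
wrist_force: [0.2, 0.6, -2.3]
gripper_width: 0.0562
grasp_force: 64.3
t: 18.4
position: [0.5054, -0.0092, 0.133]
tcp_rot: [180.0, -0.0, -161.0]
wrist_force: [-0.1, 0.2, -2.1]
gripper_width: 0.0563
grasp_force: 64.3
tool [ 1.4 -1.4  4. ] turn 0.001 | p [ 0.5054 -0.0092  0.133 ] yax 109.0 rot [ 180.   -0. -161.] w 0.0563 F [-0.1  0.2 -2.1] g 64.3 t 18.4 j7 100.9
```

```bash
python3 -m creep '[[[0,0,4],0],[[0,0,6],0],[[0,0,6],0]]' 0.5; python3 -m creep '[[[-7,0,4],0],[[-14,0,8],0],[[-22,0,12],0],[[-22,0,12],0]]' 0.5; python3 -m creep '[[[-8,0,5],0],[[-16,0,10],0],[[-25,0,16],0],[[-25,0,16],0]]' 0.5;python3 -c "
from h import *
go(.5997,.0221,.035,109)
"
```

```text
t: 18.7
position: [0.5054, -0.0092, 0.1271]
tcp_rot: [180.0, -0.0, -161.0]
wrist_force: [0.2, 0.3, -1.5]
gripper_width: 0.0561
grasp_force: 64.3
t: 19.1
position: [0.5279, -0.0014, 0.1148]
tcp_rot: [180.0, 0.0, -160.9]
wrist_force: [0.8, 0.0, -1.0]
gripper_width: 0.0563
grasp_force: 64.3
t: 19.5
position: [0.5518, 0.0068, 0.0987]
tcp_rot: [-180.0, 0.1, -160.9]
wrist_force: [2.3, -0.3, 2.8]
gripper_width: 0.0561
grasp_force: 63.2
tool [-50.2  -1.2  63.8] turn 0.001 | p [0.5518 0.0068 0.0987] yax 109.1 rot [-1.800e+02  1.000e-01 -1.609e+02] w 0.0561 F [ 2.3 -0.3  2.8] g 63.2 t 19.5 j7 99.6
```

```bash
python3 -m creep '[[[-8,0,7],0],[[-16,0,14],0],[[-24,0,24],0],[[-33,0,36],0],[[-33,0,36],0]]' 0.5;python3 -c "
from h import *
go(.5997,.0221,.035,109)
"
```

```text
t: 20.0
position: [0.5815, 0.0175, 0.0612]
tcp_rot: [180.0, -0.1, -160.9]
wrist_force: [2.4, -0.2, 2.1]
gripper_width: 0.0562
grasp_force: 63.0
tool [-18.8  -1.7  26.2] turn 0.001 | p [0.5815 0.0175 0.0612] yax 109.1 rot [ 1.800e+02 -1.000e-01 -1.609e+02] w 0.0562 F [ 2.4 -0.2  2.1] g 63.0 t 20.0 j7 98.8
```

```bash
python3 -m creep '[[[-6,0,8],0],[[-11,0,15],0],[[-14,0,20],0],[[-14,0,20],0]]' 0.5; python3 -m creep '[[[-1,0,4],0],[[-2,0,6],0],[[-2,0,6],0]]' 0.5; python3 -c "
from h import *
go(.5997,.0221,.035,109)
"
```

```text
t: 20.4
position: [0.594, 0.0218, 0.0424]
tcp_rot: [180.0, -0.1, -161.0]
wrist_force: [-1.5, 1.5, 0.4]
gripper_width: 0.0562
grasp_force: 66.7
t: 20.7
position: [0.5965, 0.0222, 0.0374]
tcp_rot: [180.0, 0.0, -161.0]
wrist_force: [-0.4, 1.1, 1.0]
gripper_width: 0.056
grasp_force: 66.7
tool [-3.  -1.2  2.4] turn 0.001 | p [0.5965 0.0222 0.0374] yax 109.0 rot [ 180.    0. -161.] w 0.056 F [-0.4  1.1  1. ] g 66.7 t 20.7 j7 98.4
```

```bash
python3 -m creep '[[[0,0,2],0],[[0,0,3],0],[[0,0,3],0]]' 0.5; python3 -m creep '[[[0,0,2],0],[[0,0,3],0],[[0,0,3],0]]' 0.5; python3 -c "
from h import *
from rig import ctrl
go(.5997,.0221,.035,109)
t=ctrl.capture('top');s=ctrl.capture('scene');w=ctrl.capture('wrist')
np.savez('t8.npz',**t);np.savez('s8.npz',**s);np.savez('w8.npz',**w)
f=lambda q,k:cv2.resize(q['img'][k[0]:k[1],k[2]:k[3],::-1],(400,400),interpolation=2)
cv2.imwrite('pics/v8.png',np.hstack([f(s,(130,290,200,360)),f(w,(0,384,64,448))]))
"
```

```text
t: 21.0
position: [0.5969, 0.0216, 0.0346]
tcp_rot: [-180.0, 0.1, -160.9]
wrist_force: [2.5, 0.2, 1.6]
gripper_width: 0.056
grasp_force: 65.8
t: 21.3
position: [0.5973, 0.0213, 0.0333]
tcp_rot: [-179.9, 0.1, -161.0]
wrist_force: [-2.3, -1.1, 20.3]
gripper_width: 0.0559
grasp_force: 71.5
tool [-2.5  0.  -1.7] turn 0.0 | p [0.5973 0.0213 0.0333] yax 109.0 rot [-1.799e+02  1.000e-01 -1.610e+02] w 0.0559 F [-2.3 -1.1 20.3] g 71.5 t 21.3 j7 98.4
```

View pics/v8.png

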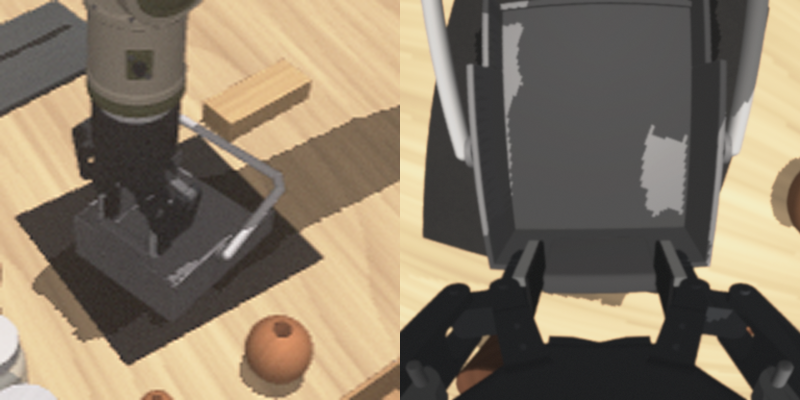

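The tub stands flat and empty on the mat, and its bail leans well towards the mouth. I'll release it and rise.

```bash
python3 -m creep '[[[0,0,-2],0],[[0,0,-2],0],[[0,0,-2],0],[[0,0,-2],0],[[0,0,-2],0]]' 0; python3 -m creep '[[[0,0,-5],0],[[0,0,-15],0],[[0,0,-35],0],[[0,0,-60],0],[[0,0,-90],0],[[0,0,-120],0],[[0,0,-150],0],[[-40,0,-170],0],[[-80,0,-180],0],[[-120,0,-190],0]]' 0; python3 -c "
from h import *
from rig import ctrl
go(.5997,.0221,.035,109)
t=ctrl.capture('top');s=ctrl.capture('scene');w=ctrl.capture('wrist')
np.savez('t9.npz',**t);np.savez('s9.npz',**s);np.savez('w9.npz',**w)
for n,q,z in(('t',t,(110,330,110,340)),('s',s,(120,330,150,420)),('w',w,(0,384,0,512))):
    hsv=cv2.cvtColor(q['img'],cv2.COLOR_RGB2HSV); m=cv2.inRange(hsv,(0,0,120),(180,45,255)); k=np.zeros_like(m);k[z[0]:z[1],z[2]:z[3]]=1;m*=k
    N,l,st,ce=cv2.connectedComponentsWithStats(m)
    for i in range(1,N):
        if st[i][4]>30:
            ys,xs=np.where(l==i);r=cv2.minAreaRect(np.stack([xs,ys],1).astype(np.float32));print(n,np.round(r[0],1),np.round(r[1],1),round(r[2],1),st[i].tolist())
"
```

```text
t: 21.95
position: [0.5961, 0.022, 0.0331]
tcp_rot: [180.0, -0.0, -161.0]
wrist_force: [-0.4, 0.3, -0.8]
gripper_width: 0.0853
grasp_force: 0.0
t: 22.95
position: [0.7111, 0.0616, 0.2261]
tcp_rot: [-180.0, 0.1, -161.0]
wrist_force: [0.9, -0.1, -0.4]
gripper_width: 0.0856
grasp_force: 0.0
tool [118.6  -0.9 190.9] turn 0.0 | p [0.7111 0.0616 0.2261] yax 109.0 rot [-1.80e+02  1.00e-01 -1.61e+02] w 0.0856 F [ 0.9 -0.1 -0.4] g 0.0 t 22.95 j7 98.2
t [187.5 113.5] [ 7. 17.] 90.0 [179, 110, 18, 8, 107]
t [323.3 124.2] [27.6 26.9] 45.0 [309, 111, 29, 28, 303]
t [287.4 311.1] [30.6 18.4] 80.5 [277, 296, 22, 32, 447]
t [245. 316.] [26. 62.] 90.0 [214, 303, 63, 27, 1223]
t [201.5 321.5] [15. 19.] 90.0 [192, 314, 20, 16, 224]
s [198. 122.] [ 4. 26.] 90.0 [185, 120, 27, 5, 92]
s [273.  209.1] [59.2 63.9] 38.0 [230, 176, 84, 69, 541]
s [162.5 202.5] [35. 25.] 90.0 [150, 185, 26, 36, 743]
s [262.9 212.5] [12.2 32. ] 53.1 [247, 201, 32, 20, 253]
s [378. 262.] [ 2.7 28.6] 26.6 [371, 249, 15, 27, 71]
s [203.1 290.7] [73.8 35.3] 63.4 [181, 256, 46, 74, 1830]
w [189.    7.5] [15.  6.] 90.0 [186, 0, 7, 16, 96]
w [210.9  30. ] [12.5 63.5] 11.5 [208, 0, 16, 63, 402]
w [316.    6.5] [13.  6.] 90.0 [313, 0, 7, 14, 82]
w [439.1   5.6] [11.4  2.7] 78.7 [438, 0, 4, 12, 33]
w [290.5  37. ] [50. 13.] 90.0 [284, 12, 14, 51, 496]
w [ 69.5 134. ] [62. 49.] 90.0 [45, 103, 50, 63, 1243]
w [258.5 194.2] [45.9 20.2] 15.3 [234, 184, 45, 27, 204]
w [ 98.8 272.9] [46.6 31.2] 22.3 [77, 250, 50, 38, 1048]
w [244.7 324.9] [169.1  43.5] 14.5 [163, 284, 170, 49, 3141]
w [345.3 301.4] [13.   5.4] 71.6 [343, 295, 7, 14, 62]
w [ 41.3 312.8] [4.2 7.8] 45.0 [38, 309, 8, 7, 34]
w [122.7 344.2] [35.4 12.6] 43.3 [107, 333, 28, 26, 257]
w [395.8 368.9] [48.3 27.4] 4.4 [372, 354, 48, 30, 972]
```

```bash
python3 -c "
from h import *
s=dict(np.load('s9.npz'));xd=np.array([.9455,.3256,0]);yd=np.array([-.3256,.9455,0]);z=np.array([0,0,1])
hsv=cv2.cvtColor(s['img'],cv2.COLOR_RGB2HSV); m=cv2.inRange(hsv,(0,0,120),(180,45,255));N,l,st,ce=cv2.connectedComponentsWithStats(m)
i=l[176:245,230:314];v=[k for k in np.unique(i) if k and st[k][4]==541][0];ys,xs=np.where(l==v)
print('top',xs[ys.argmin()],ys.min(),'right',xs.max(),ys[xs.argmax()],'left',xs.min(),ys[xs.argmin()],'bot',xs[ys.argmax()],ys.max())
o=np.array([.5973,.0215,.004])-.076*xd
pj=lambda X:((lambda p:(p[:2]/p[2]*s['K'][0,0]+s['K'][:2,2]).round(1))(s['R']@X+s['t']))
for f in np.arange(.2,1.3,.2):
  C=o+.011*xd+.047*z; b=C+.095*(np.cos(f)*z-np.sin(f)*xd); print(round(f,1),pj(b+.063*yd),pj(b-.063*yd),pj(C+.073*yd),b.round(3))
"
```

```text
top 267 176 right 313 202 left 230 216 bot 270 244
0.2 [297.9 195.4] [257.4 170.2] [292.8 228.9] [ 0.518 -0.006  0.144]
0.4 [302.5 193.1] [262.3 168.4] [292.8 228.9] [ 0.501 -0.012  0.139]
0.6 [306.5 192.3] [266.7 168.1] [292.8 228.9] [ 0.485 -0.017  0.129]
0.8 [309.7 192.9] [270.3 169. ] [292.8 228.9] [ 0.471 -0.022  0.117]
1.0 [312.  194.8] [273.1 171.2] [292.8 228.9] [ 0.46  -0.026  0.102]
1.2 [313.3 197.9] [274.9 174.5] [292.8 228.9] [ 0.452 -0.028  0.085]
```

```bash
python3 -m creep '[[[25,4,0],0.14],[[52,8,0],0.29],[[80,12,0],0.44],[[108,16,0],0.58],[[136,20,0],0.73],[[164,24,0],0.88],[[192,28,0],1.02],[[220,32,0],1.17],[[248,36,0],1.31],[[273,39,0],1.45]]' 0; python3 -m creep '[[[0,0,0],0.12],[[0,0,0],0.12],[[0,0,0],0.12]]' 0; python3 -c "
from h import *
from rig import ctrl
go(.440,.010,.13,19)
w=ctrl.capture('wrist');np.savez('w10.npz',**w);t=ctrl.capture('top');np.savez('t10.npz',**t)
pj=lambda X:((lambda p:(p[:2]/np.hypot(p[0],p[1])*np.arctan2(np.hypot(p[0],p[1]),p[2])*w['K'][0,0]+w['K'][:2,2]).round(0))(w['R']@X+w['t']))
xd=np.array([.9455,.3256,0]);yd=np.array([-.3256,.9455,0]);z=np.array([0,0,1]);o=np.array([.5973,.0215,.004])-.076*xd
for f in (.8,.9,1.,1.1,1.2):
  C=o+.011*xd+.047*z; b=C+.095*(np.cos(f)*z-np.sin(f)*xd); print(f,[pj(b+k*yd) for k in (.05,0,-.05)],b.round(3))
hsv=cv2.cvtColor(w['img'],cv2.COLOR_RGB2HSV); m=cv2.inRange(hsv,(0,0,115),(180,45,255))
N,l,st,ce=cv2.connectedComponentsWithStats(m)
for i in range(1,N):
    if st[i][4]>60:
        ys,xs=np.where(l==i);r=cv2.minAreaRect(np.stack([xs,ys],1).astype(np.float32));print(np.round(r[0],1),np.round(r[1],1),round(r[2],1),st[i].tolist())
"
```

```text
t: 24.1
position: [0.4362, 0.0084, 0.2236]
tcp_rot: [-180.0, -0.1, 115.6]
wrist_force: [0.5, -1.3, 0.2]
gripper_width: 0.0854
grasp_force: 0.0
t: 24.4
position: [0.4388, 0.0091, 0.2238]
tcp_rot: [180.0, -0.0, 109.3]
wrist_force: [0.3, -0.1, 0.1]
gripper_width: 0.0854
grasp_force: 0.0
tool [ 0.5  1.4 93.8] turn 0.005 | p [0.4388 0.0091 0.2238] yax 19.3 rot [180.   -0.  109.3] w 0.0854 F [ 0.3 -0.1  0.1] g 0.0 t 24.4 j7 19.7
0.8 [array([277., 165.]), array([275., 213.]), array([274., 255.])] [ 0.471 -0.022  0.117]
0.9 [array([270., 163.]), array([269., 210.]), array([268., 251.])] [ 0.465 -0.024  0.11 ]
1.0 [array([264., 162.]), array([263., 207.]), array([263., 248.])] [ 0.46  -0.026  0.102]
1.1 [array([259., 160.]), array([259., 205.]), array([258., 245.])] [ 0.456 -0.027  0.094]
1.2 [array([256., 158.]), array([255., 202.]), array([255., 241.])] [ 0.452 -0.028  0.085]
[31.5 30. ] [15. 14.] 0.0 [24, 23, 16, 15, 93]
[45.5 50.7] [33.  18.4] 81.9 [37, 34, 20, 33, 289]
[323.2 176.1] [ 89.5 103.7] 87.9 [270, 131, 105, 91, 4138]
[473.6 187.5] [15.6 36. ] 31.0 [464, 173, 26, 35, 269]
[389.3 198.7] [ 5.6 41.7] 7.3 [384, 178, 10, 42, 192]
[490.7 197.6] [24.  38.1] 21.8 [478, 179, 27, 37, 738]
[494.6 278.3] [ 25.7 106.5] 31.0 [462, 226, 50, 103, 1924]
[293.9 249.6] [72.6 29.9] 12.0 [261, 228, 72, 33, 650]
[393.5 337. ] [ 4.9 23.3] 63.4 [383, 332, 22, 11, 97]
```

```bash
python3 -c "
from h import *
w=np.load('w10.npz')['img'].astype(int)
for r in (150,165,185,205,225,245): print(r,[(c,int(w[r,c].mean()),int(w[r,c,0]-w[r,c,2])) for c in range(236,292,3)])
"
```

```text
150 [(236, 97, 39), (239, 84, 33), (242, 31, 5), (245, 28, 0), (248, 29, 2), (251, 29, 1), (254, 29, 2), (257, 27, 0), (260, 67, 2), (263, 104, 2), (266, 106, 4), (269, 86, 2), (272, 67, 1), (275, 66, 1), (278, 67, 0), (281, 67, 1), (284, 66, 0), (287, 67, 1), (290, 67, 1)]
165 [(236, 81, 31), (239, 29, 2), (242, 27, 2), (245, 30, 0), (248, 27, 1), (251, 26, 2), (254, 30, 0), (257, 28, 1), (260, 57, 2), (263, 101, 3), (266, 106, 3), (269, 84, 2), (272, 66, 2), (275, 65, 2), (278, 66, 2), (281, 66, 2), (284, 66, 1), (287, 66, 2), (290, 65, 2)]
185 [(236, 28, 0), (239, 28, 1), (242, 29, 1), (245, 27, -1), (248, 28, 1), (251, 28, 1), (254, 29, 1), (257, 29, 2), (260, 56, 2), (263, 101, 3), (266, 105, 3), (269, 85, 2), (272, 66, 1), (275, 67, 1), (278, 65, 1), (281, 65, 1), (284, 66, 2), (287, 66, 0), (290, 66, 2)]
205 [(236, 46, 3), (239, 46, 2), (242, 45, 2), (245, 45, 4), (248, 45, 3), (251, 45, 3), (254, 44, 3), (257, 45, 3), (260, 60, 4), (263, 101, 4), (266, 105, 4), (269, 83, 2), (272, 67, 2), (275, 66, 1), (278, 67, 0), (281, 66, 1), (284, 66, 1), (287, 66, 0), (290, 66, 1)]
225 [(236, 45, 3), (239, 45, 3), (242, 45, 3), (245, 46, 3), (248, 45, 2), (251, 47, 4), (254, 45, 2), (257, 45, 3), (260, 59, 3), (263, 101, 4), (266, 105, 4), (269, 78, 2), (272, 51, 0), (275, 53, 1), (278, 53, 1), (281, 54, 0), (284, 53, 1), (287, 53, 1), (290, 54, 0)]
245 [(236, 188, 74), (239, 190, 72), (242, 190, 71), (245, 183, 72), (248, 176, 68), (251, 148, 61), (254, 113, 45), (257, 87, 31), (260, 86, 11), (263, 180, 6), (266, 187, 6), (269, 111, 4), (272, 45, 2), (275, 44, 2), (278, 44, 2), (281, 44, 4), (284, 44, 3), (287, 44, 3), (290, 44, 3)]
```

```bash
python3 -m creep '[[[0,7,20],0],[[0,7,50],0],[[0,7,80],0],[[0,7,110],0],[[0,7,130],0],[[0,7,150],0],[[0,7,160],0],[[0,7,168],0],[[0,7,168],0]]' 0; python3 -m creep '[[[0,0,0],0],[[0,0,0],0],[[0,0,0],0],[[0,0,0],0],[[0,0,0],0]]' 0.72; python3 -c "
from h import *
go(.445,.012,.055,19)"
```

```text
t: 25.4
position: [0.4455, 0.0112, 0.0549]
tcp_rot: [-179.9, -0.0, 109.1]
wrist_force: [0.5, -0.0, 0.0]
gripper_width: 0.0858
grasp_force: 0.0
t: 25.9
position: [0.4458, 0.0114, 0.0557]
tcp_rot: [180.0, 0.0, 109.1]
wrist_force: [-0.3, -0.6, 0.3]
gripper_width: 0.0241
grasp_force: 0.0
tool [ 0.8 -0.5  0.7] turn 0.002 | p [0.4458 0.0114 0.0557] yax 19.1 rot [180.    0.  109.1] w 0.0241 F [-0.3 -0.6  0.3] g 0.0 t 25.9 j7 30.5
```

```bash
python3 -m creep '[[[0,0,0],0],[[0,0,0],0],[[0,0,0],0],[[0,0,0],0]]' 1; python3 -m creep '[[[0,0,0],0],[[0,0,0],0],[[0,0,0],0]]' 0.72; python3 -m creep '[[[0,5,-5],0],[[0,10,-13],0],[[0,16,-20],0],[[0,26,-27],0],[[0,37,-34],0],[[0,47,-39],0],[[0,58,-43],0],[[0,68,-45],0],[[0,78,-47],0],[[0,84,-48],0]]' 0.72; python3 -m creep '[[[0,0,0],0],[[0,0,0],0],[[0,0,0],0],[[0,0,0],0],[[0,0,0],0],[[0,0,0],0]]' 1;  python3 -c "
from h import *
go(.445,.012,.055,19)"
```

```text
t: 26.3
position: [0.4459, 0.0114, 0.0555]
tcp_rot: [180.0, 0.0, 109.1]
wrist_force: [-0.8, 0.3, 5.0]
gripper_width: 0.0036
grasp_force: 51.1
t: 26.6
position: [0.4454, 0.0113, 0.0553]
tcp_rot: [-180.0, -0.0, 109.1]
wrist_force: [0.2, 0.6, 0.4]
gripper_width: 0.0237
grasp_force: 0.0
t: 27.6
position: [0.526, 0.0392, 0.1034]
tcp_rot: [180.0, 0.0, 109.1]
wrist_force: [0.2, 0.5, -0.1]
gripper_width: 0.0241
grasp_force: 0.0
t: 28.2
position: [0.5249, 0.0387, 0.1034]
tcp_rot: [-180.0, -0.0, 109.1]
wrist_force: [0.3, -0.9, -0.1]
gripper_width: -0.0
grasp_force: 0.0
tool [  0.8 -84.2  48.4] turn 0.001 | p [0.5249 0.0387 0.1034] yax 19.1 rot [-180.    -0.   109.1] w -0.0 F [ 0.3 -0.9 -0.1] g 0.0 t 28.2 j7 25.8
```

```bash
python3 -m creep '[[[0,0,-15],0],[[0,0,-40],0],[[0,-10,-70],0],[[0,-30,-100],0],[[0,-50,-120],0],[[0,-65,-120],0],[[0,-80,-120],0],[[0,-84,-120],0],[[0,-84,-120],0]]' 0; python3 -c "
from h import *
from rig import ctrl
go(.445,.012,.055,19)
w=ctrl.capture('wrist');np.savez('w11.npz',**w);s=ctrl.capture('scene');np.savez('s11.npz',**s)
im=w['img'].astype(int)
for r in (165,185,225,245): print(r,[(c,int(im[r,c].mean())) for c in range(230,330,3)])
hsv=cv2.cvtColor(s['img'],cv2.COLOR_RGB2HSV); m=cv2.inRange(hsv,(0,0,115),(180,45,255))
N,l,st,ce=cv2.connectedComponentsWithStats(m)
for i in range(1,N):
    x,y,ww,h,a=st[i]
    if a>40 and 200<x<340 and 130<y<260:
        ys,xs=np.where(l==i);print(st[i].tolist(),'top',xs[ys.argmin()],ys.min(),'right',xs.max(),ys[xs.argmax()],'left',xs.min(),ys[xs.argmin()])
"
```

```text
t: 29.1
position: [0.4449, 0.0113, 0.2228]
tcp_rot: [-179.9, -0.0, 109.1]
wrist_force: [0.1, -0.5, -0.1]
gripper_width: 0.0851
grasp_force: 0.0
tool [  0.6   0.5 167.8] turn 0.001 | p [0.4449 0.0113 0.2228] yax 19.1 rot [-179.9   -0.   109.1] w 0.0851 F [ 0.1 -0.5 -0.1] g 0.0 t 29.1 j7 20.3
165 [(230, 100), (233, 47), (236, 28), (239, 29), (242, 30), (245, 28), (248, 28), (251, 56), (254, 103), (257, 106), (260, 86), (263, 66), (266, 67), (269, 67), (272, 67), (275, 66), (278, 65), (281, 67), (284, 66), (287, 66), (290, 67), (293, 65), (296, 66), (299, 65), (302, 66), (305, 66), (308, 66), (311, 66), (314, 67), (317, 67), (320, 66), (323, 66), (326, 66), (329, 66)]
185 [(230, 35), (233, 30), (236, 28), (239, 29), (242, 27), (245, 29), (248, 27), (251, 43), (254, 98), (257, 106), (260, 93), (263, 66), (266, 66), (269, 65), (272, 66), (275, 67), (278, 66), (281, 66), (284, 67), (287, 65), (290, 66), (293, 67), (296, 66), (299, 66), (302, 66), (305, 67), (308, 66), (311, 66), (314, 66), (317, 67), (320, 67), (323, 110), (326, 122), (329, 122)]
225 [(230, 44), (233, 46), (236, 45), (239, 47), (242, 45), (245, 46), (248, 46), (251, 46), (254, 122), (257, 171), (260, 112), (263, 61), (266, 54), (269, 54), (272, 54), (275, 54), (278, 55), (281, 54), (284, 53), (287, 52), (290, 51), (293, 51), (296, 52), (299, 52), (302, 51), (305, 51), (308, 52), (311, 53), (314, 51), (317, 51), (320, 52), (323, 52), (326, 50), (329, 52)]
245 [(230, 185), (233, 189), (236, 190), (239, 187), (242, 180), (245, 158), (248, 127), (251, 97), (254, 101), (257, 186), (260, 182), (263, 92), (266, 44), (269, 44), (272, 44), (275, 44), (278, 44), (281, 45), (284, 44), (287, 44), (290, 44), (293, 45), (296, 51), (299, 63), (302, 85), (305, 111), (308, 133), (311, 151), (314, 167), (317, 176), (320, 180), (323, 176), (326, 153), (329, 57)]
[232, 175, 83, 69, 960] top 271 175 right 314 202 left 232 216
```

```bash
python3 -c "
from h import *
w=dict(np.load('w11.npz'))
for r in (165,225):
  for z in (.08,.087,.1): print(r,z,wz(w,256.7,r,z).round(4))
X=wz(w,256.7,195,.087); yd=np.array([-.3256,.9455]); p=np.array([.4449,.0113]); xd=np.array([.9455,.3256]); print('bar from tcp along tool y',xd@(X[:2]-p))
go(.4449,.0113,.041,19)
"
```

```text
165 0.08 [0.4458 0.0131 0.08  ]
165 0.087 [0.4452 0.0147 0.087 ]
165 0.1 [0.4441 0.0176 0.1   ]
225 0.08 [ 0.4695 -0.0552  0.08  ]
225 0.087 [ 0.4684 -0.0521  0.087 ]
225 0.1 [ 0.4664 -0.0463  0.1   ]
bar from tcp along tool y 0.0014901011081185217
tool [  0.2  -1.1 181.9] turn 0.002 | p [0.4461 0.0116 0.2229] yax 19.1 rot [-180.     0.   109.1] w 0.0854 F [-0.2 -0.5  0.4] g 0.0 t 29.2 j7 20.3
```

```bash
python3 -m creep '[[[0,1,30],0],[[0,1,65],0],[[0,1,100],0],[[0,1,130],0],[[0,1,150],0],[[0,1,165],0],[[0,1,175],0],[[0,1,182],0],[[0,1,182],0]]' 0; python3 -m creep '[[[0,0,0],0],[[0,0,0],0],[[0,0,0],0],[[0,0,0],0],[[0,0,0],0],[[0,0,0],0],[[0,0,0],0],[[0,0,0],0]]' 1; python3 -m creep '[[[0,0,0],0],[[0,0,0],0],[[0,0,0],0]]' 0.72
```

```text
t: 30.1
position: [0.4466, 0.0116, 0.0407]
tcp_rot: [-179.9, -0.0, 109.1]
wrist_force: [-0.1, 0.7, 0.2]
gripper_width: 0.0852
grasp_force: 0.0
t: 30.9
position: [0.4467, 0.0118, 0.0417]
tcp_rot: [180.0, -0.0, 109.1]
wrist_force: [-0.7, 0.1, 6.1]
gripper_width: 0.0076
grasp_force: 58.5
t: 31.2
position: [0.4465, 0.0116, 0.0413]
tcp_rot: [-180.0, 0.0, 109.1]
wrist_force: [-0.9, -0.2, 1.0]
gripper_width: 0.024
grasp_force: 0.0
```

```bash
python3 -m creep '[[[0,0,5],0],[[0,3,-2],0],[[0,8,-9],0],[[0,14,-16],0],[[0,20,-23],0],[[0,27,-30],0],[[0,34,-36],0],[[0,42,-41],0],[[0,51,-45],0],[[0,60,-48],0]]' 0.72; python3 -m creep '[[[0,9,-3],0],[[0,18,-4],0],[[0,25,-5],0],[[0,29,-5],0],[[0,29,-5],0]]' 0.72; python3 -m creep '[[[0,0,0],0],[[0,0,0],0],[[0,0,0],0],[[0,0,0],0],[[0,0,0],0]]' 1;  python3 -c "
from h import *
go(.445,.012,.055,19)"
```

```text
t: 32.2
position: [0.5046, 0.0316, 0.0899]
tcp_rot: [179.9, 0.0, 109.1]
wrist_force: [-0.1, 0.2, 0.9]
gripper_width: 0.024
grasp_force: 0.3
t: 32.7
position: [0.5312, 0.041, 0.0942]
tcp_rot: [180.0, 0.0, 109.1]
wrist_force: [-0.9, -0.4, -0.6]
gripper_width: 0.024
grasp_force: 0.0
t: 33.2
position: [0.5304, 0.0406, 0.0943]
tcp_rot: [-180.0, -0.0, 109.1]
wrist_force: [0.1, -2.0, -0.4]
gripper_width: 0.0077
grasp_force: 58.2
tool [  0.8 -90.1  39.4] turn 0.001 | p [0.5304 0.0406 0.0943] yax 19.1 rot [-180.    -0.   109.1] w 0.0077 F [ 0.1 -2.  -0.4] g 58.2 t 33.2 j7 27.4
```

```bash
python3 -m creep '[[[0,0,-4],0],[[0,0,-8],0],[[0,0,-14],0],[[0,0,-20],0],[[0,0,-20],0],[[0,0,-20],0]]' 1; python3 -c "
from h import *
from rig import ctrl
go(.373,-.3495,.2035,12.4)
s=ctrl.capture('scene');np.savez('s12.npz',**s);w=ctrl.capture('wrist');np.savez('w12.npz',**w)
print(ctrl.get_obs()['ft_torque'])
"
```

```text
t: 33.8
position: [0.5308, 0.0409, 0.1147]
tcp_rot: [180.0, 0.0, 109.1]
wrist_force: [0.1, 0.1, -1.2]
gripper_width: 0.0077
grasp_force: 58.3
tool [-317.3 -276.8  -89. ] turn 0.117 | p [0.5308 0.0409 0.1147] yax 19.1 rot [180.    0.  109.1] w 0.0077 F [ 0.1  0.1 -1.2] g 58.3 t 33.8 j7 26.5
[0.05163784 0.06057259 0.03317716]
```

```bash
python3 -m creep '[[[0,0,-10],0],[[0,0,-25],0],[[0,0,-40],0],[[0,0,-55],0],[[0,0,-70],0],[[0,0,-82],0],[[0,0,-89],0],[[0,0,-89],0],[[0,0,-89],0]]' 1; python3 -c "
from h import *
from rig import ctrl
import time
s=ctrl.capture('scene');np.savez('s12.npz',**s);w=ctrl.capture('wrist');np.savez('w12.npz',**w)
print(ctrl.get_obs()['wrist_force'])
hsv=cv2.cvtColor(s['img'],cv2.COLOR_RGB2HSV); m=cv2.inRange(hsv,(0,0,115),(180,45,255))
N,l,st,ce=cv2.connectedComponentsWithStats(m)
for i in range(1,N):
    x,y,ww,h,a=st[i]
    if a>40 and 200<x<360 and 90<y<260:
        ys,xs=np.where(l==i);print(st[i].tolist(),'top',xs[ys.argmin()],ys.min(),'right',xs.max(),ys[xs.argmax()],'left',xs.min(),ys[xs.argmin()])
pj=lambda X:((lambda p:(p[:2]/p[2]*s['K'][0,0]+s['K'][:2,2]).round(1))(s['R']@X+s['t']))
xd=np.array([.9455,.3256,0]);yd=np.array([-.3256,.9455,0]);z=np.array([0,0,1]);b=np.array([.5308,.0409,.255])-.04*yd
print('pred bar ends',pj(b+.063*yd),pj(b-.063*yd),'axis',pj(b+.073*yd-.095*z),pj(b-.073*yd-.095*z),'back corners top',[pj(b+.069*xd+k*.065*yd-.087*z) for k in(1,-1)],'bottom back',[pj(b+.069*xd+k*.065*yd-.142*z) for k in(1,-1)],'bot mouth+y',pj(b-.091*xd+.065*yd-.142*z))
cv2.imwrite('pics/s12.png',s['img'][:,:,::-1])
"
```

```text
t: 34.8
position: [0.5304, 0.0408, 0.2032]
tcp_rot: [-180.0, -0.0, 109.1]
wrist_force: [-0.2, -0.0, -2.6]
gripper_width: 0.0077
grasp_force: 58.4
[-0.5277486  -0.44608047 -2.52034992]
[279, 95, 30, 7, 104] top 279 95 right 308 96 left 279 95
[225, 137, 45, 56, 254] top 248 137 right 269 152 left 225 186
[249, 160, 50, 44, 731] top 291 160 right 298 169 left 249 186
[235, 186, 20, 14, 103] top 237 186 right 254 194 left 235 187
pred bar ends [294.4 163.6] [249.8 137.9] axis [294.4 198.8] [246.6 168.7] back corners top [array([271.1, 211. ]), array([227.9, 181.9])] bottom back [array([270. , 228.1]), array([228.8, 199.1])] bot mouth+y [313.8 191.6]
```

```bash
python3 -m creep '[[[-6,-5,0],0],[[-18,-16,0],0],[[-33,-29,0],0.01],[[-50,-44,0],0.02],[[-67,-59,0],0.03],[[-84,-73,0],0.04],[[-101,-88,0],0.05],[[-118,-103,0],0.06],[[-135,-118,0],0.06],[[-152,-133,0],0.06]]' 1;  python3 -c "
from h import *
go(.373,-.3495,.2035,12.4)"
```

```text
t: 35.9
position: [0.4528, -0.1487, 0.2035]
tcp_rot: [-180.0, 0.0, 105.5]
wrist_force: [-0.3, -0.2, -1.9]
gripper_width: 0.0078
grasp_force: 58.4
tool [-172.1 -130.6    0. ] turn 0.054 | p [ 0.4528 -0.1487  0.2035] yax 15.5 rot [-180.     0.   105.5] w 0.0078 F [-0.3 -0.2 -1.9] g 58.4 t 35.9 j7 40.9
```

```bash
python3 -m creep '[[[-20,-15,0],0.01],[[-40,-30,0],0.02],[[-60,-45,0],0.03],[[-80,-60,0],0.04],[[-100,-76,0],0.05],[[-120,-91,0],0.054],[[-138,-105,0],0.054],[[-153,-117,0],0.054],[[-165,-126,0],0.054],[[-172,-131,0],0.054]]' 1; python3 -m creep '[[[0,0,0],0],[[0,0,0],0],[[0,0,0],0]]' 1;  python3 -c "
from h import *
from rig import ctrl
go(.4818,-.325,.2035,12.4)
t=ctrl.capture('top');np.savez('t13.npz',**t);s=ctrl.capture('scene');np.savez('s13.npz',**s);w=ctrl.capture('wrist');np.savez('w13.npz',**w)
im=w['img'].astype(int)
pj=lambda w,X:((lambda p:(p[:2]/np.hypot(p[0],p[1])*np.arctan2(np.hypot(p[0],p[1]),p[2])*w['K'][0,0]+w['K'][:2,2]).round(0))(w['R']@X+w['t']))
print('tip,seat,posttop in wrist',pj(w,np.array([.459,-.372,.240])),pj(w,np.array([.489,-.365,.215])),pj(w,np.array([.6165,-.337,.24])))
p=np.array([.373,-.3495,.255]);yd=np.array([-.2147,.977,0]);print('bar',[pj(w,p+k*yd) for k in (-.1,-.04,.02)])
for n,q in (('scene',s),):
  P=lambda X:((lambda p:(p[:2]/p[2]*q['K'][0,0]+q['K'][:2,2]).round(1))(q['R']@X+q['t']))
  print(n,P(np.array([.459,-.372,.24])),[P(p+k*yd) for k in (-.103,.023)])
"
```

```text
t: 36.9
position: [0.3724, -0.3494, 0.2035]
tcp_rot: [-180.0, 0.0, 102.3]
wrist_force: [0.2, 0.4, -2.4]
gripper_width: 0.0081
grasp_force: 58.4
t: 37.2
position: [0.375, -0.3466, 0.2033]
tcp_rot: [180.0, -0.0, 102.6]
wrist_force: [-0.5, 0.1, -1.9]
gripper_width: 0.0079
grasp_force: 58.4
tool [ -2.2 108.9  -0.2] turn 0.003 | p [ 0.375  -0.3466  0.2033] yax 12.6 rot [180.   -0.  102.6] w 0.0079 F [-0.5  0.1 -1.9] g 58.4 t 37.2 j7 64.9
tip,seat,posttop in wrist [375. 303.] [402. 277.] [532. 273.]
bar [array([250., 384.]), array([250., 325.]), array([249., 231.])]
scene [231.5  72.8] [array([239.5,  52.5]), array([267.5,  67.9])]
```

```bash
python3 -m creep '[[[0,4,0],0],[[0,12,0],0],[[0,22,0],0],[[0,32,0],0],[[-1,42,0],0],[[-1,52,0],0],[[-1,61,0],0],[[-1,70,0],0],[[-1,77,0],0],[[-2,82,0],0]]' 1; python3 -m creep '[[[0,5,0],0],[[0,12,0],0],[[0,18,0],0],[[0,23,0],0],[[0,26,0],0],[[0,26,0],0]]' 1; python3 -c "
from h import *
from rig import ctrl
go(.4818,-.325,.168,12.4)
s=ctrl.capture('scene');np.savez('s14.npz',**s);t=ctrl.capture('top');np.savez('t14.npz',**t)
"
```

```text
t: 38.35
position: [0.4561, -0.3312, 0.2033]
tcp_rot: [-180.0, -0.0, 102.6]
wrist_force: [-0.6, 0.2, -2.2]
gripper_width: 0.0082
grasp_force: 58.4
t: 38.95
position: [0.4812, -0.3256, 0.2033]
tcp_rot: [180.0, 0.0, 102.6]
wrist_force: [0.3, 0.1, -1.9]
gripper_width: 0.0083
grasp_force: 58.4
tool [ 0.5  0.7 35.3] turn 0.003 | p [ 0.4812 -0.3256  0.2033] yax 12.6 rot [180.    0.  102.6] w 0.0083 F [ 0.3  0.1 -1.9] g 58.4 t 38.95 j7 57.5
```

Lower in steps, watching the force.

```bash
python3 -m creep '[[[0,0,5],0],[[0,0,11],0],[[0,0,17],0],[[0,0,22],0],[[0,0,26],0],[[0,0,26],0],[[0,0,26],0]]' 1; python3 -m creep '[[[0,0,3],0],[[0,0,4],0],[[0,0,4],0]]' 1; python3 -m creep '[[[0,0,2],0],[[0,0,3],0],[[0,0,3],0]]' 1; python3 -m creep '[[[0,0,1],0],[[0,0,2],0],[[0,0,2],0]]' 1
```

```text
t: 39.75
position: [0.4808, -0.3259, 0.1773]
tcp_rot: [-180.0, -0.0, 102.5]
wrist_force: [-0.3, 0.3, -2.3]
gripper_width: 0.0078
grasp_force: 58.4
t: 40.05
position: [0.4812, -0.326, 0.1736]
tcp_rot: [180.0, 0.0, 102.6]
wrist_force: [0.7, 0.5, 0.4]
gripper_width: 0.0076
grasp_force: 58.6
t: 40.35
position: [0.482, -0.3261, 0.1712]
tcp_rot: [179.9, 0.1, 102.6]
wrist_force: [2.0, 1.8, 7.0]
gripper_width: 0.008
grasp_force: 59.3
t: 40.65
position: [0.4826, -0.3262, 0.1697]
tcp_rot: [179.8, 0.1, 102.6]
wrist_force: [2.2, 2.4, 11.1]
gripper_width: 0.0078
grasp_force: 59.6
```

```bash
python3 -m creep '[[[0,0,-4],0],[[0,3,-5],0],[[0,7,-5],0],[[0,7,-5],0]]' 1; python3 -m creep '[[[0,0,2],0],[[0,0,4],0],[[0,0,4],0]]' 1; python3 -m creep '[[[0,0,2],0],[[0,0,3],0],[[0,0,3],0]]' 1; python3 -m creep '[[[0,0,1],0],[[0,0,2],0],[[0,0,2],0]]' 1
```

```text
t: 41.05
position: [0.4878, -0.3238, 0.1729]
tcp_rot: [-180.0, -0.0, 102.6]
wrist_force: [0.1, -0.1, -2.3]
gripper_width: 0.008
grasp_force: 58.5
t: 41.35
position: [0.4874, -0.3241, 0.1694]
tcp_rot: [-180.0, -0.0, 102.5]
wrist_force: [-1.3, 2.9, 6.2]
gripper_width: 0.0079
grasp_force: 59.2
t: 41.65
position: [0.4875, -0.3245, 0.1671]
tcp_rot: [180.0, 0.0, 102.5]
wrist_force: [-2.9, 3.2, 11.3]
gripper_width: 0.0076
grasp_force: 59.8
t: 41.95
position: [0.4877, -0.3248, 0.1654]
tcp_rot: [179.9, 0.0, 102.5]
wrist_force: [-2.4, 3.7, 12.5]
gripper_width: 0.0079
grasp_force: 60.4
```

```bash
python3 -m creep '[[[0,0,-3],0],[[0,0,-5],0],[[0,0,-5],0]]' 1; python3 -m creep '[[[0,0,0],0],[[0,0,0],0],[[0,0,0],0],[[0,0,0],0],[[0,0,0],0],[[0,0,0],0]]' 0.6;  python3 -m creep '[[[0,0,-4],0],[[0,0,-10],0],[[0,0,-20],0],[[0,0,-32],0],[[0,0,-46],0],[[0,0,-62],0],[[0,0,-80],0],[[0,0,-100],0],[[0,0,-120],0],[[0,0,-120],0]]' 0; python3 -c "
from h import *
from rig import ctrl
go(.48,-.1,.29,12.4)
s=ctrl.capture('scene');np.savez('s15.npz',**s)
hsv=cv2.cvtColor(s['img'],cv2.COLOR_RGB2HSV); m=cv2.inRange(hsv,(0,0,115),(180,45,255))
N,l,st,ce=cv2.connectedComponentsWithStats(m)
for i in range(1,N):
    x,y,ww,h,a=st[i]
    if a>25 and 150<x<300 and 40<y<200:
        ys,xs=np.where(l==i);print(st[i].tolist(),'top',xs[ys.argmin()],ys.min(),'right',xs.max(),ys[xs.argmax()],'left',xs.min(),ys[xs.argmin()])
P=lambda X:((lambda p:(p[:2]/p[2]*s['K'][0,0]+s['K'][:2,2]).round(1))(s['R']@X+s['t']))
yd=np.array([-.2147,.977,0]);b=np.array([.4877,-.3248,.220])-.04*yd;print('pred bar',P(b+.063*yd),P(b-.063*yd), 'axis',P(b+.073*yd-[0,0,.095]))
"
```

```text
t: 42.25
position: [0.4874, -0.3243, 0.1693]
tcp_rot: [-180.0, -0.0, 102.5]
wrist_force: [0.7, -0.1, -1.8]
gripper_width: 0.0078
grasp_force: 58.7
t: 42.85
position: [0.4876, -0.3243, 0.1694]
tcp_rot: [180.0, 0.0, 102.6]
wrist_force: [-0.6, -0.0, 0.1]
gripper_width: 0.0342
grasp_force: 0.0
t: 43.85
position: [0.4886, -0.3254, 0.2931]
tcp_rot: [179.8, 0.2, 102.5]
wrist_force: [0.2, 0.1, -0.8]
gripper_width: 0.0858
grasp_force: 0.0
tool [221.9  40.5   2.5] turn 0.002 | p [ 0.4886 -0.3254  0.2931] yax 12.5 rot [179.8   0.2 102.5] w 0.0858 F [ 0.2  0.1 -0.8] g 0.0 t 43.85 j7 53.6
[228, 43, 66, 15, 147] top 287 43 right 293 43 left 228 56
[249, 54, 36, 12, 109] top 275 54 right 284 57 left 249 60
[204, 73, 39, 53, 456] top 208 73 right 242 112 left 204 82
[225, 74, 9, 10, 34] top 230 74 right 233 75 left 225 81
[252, 84, 31, 13, 73] top 273 84 right 282 87 left 252 92
[182, 90, 16, 4, 34] top 193 90 right 197 91 left 182 92
[204, 92, 3, 13, 34] top 204 92 right 206 92 left 204 92
pred bar [234.9  92.4] [208.  75.] axis [237.8 123.2]
```

```bash
python3 -m creep '[[[5,0,-10],0],[[25,0,-20],0],[[50,0,-20],0],[[80,0,-20],0],[[110,0,-20],0],[[140,0,-20],0],[[170,0,-20],0],[[170,0,-20],0],[[170,0,-20],0],[[170,0,-20],0]]' 0; python3 -c "
from h import *
from rig import ctrl
s=ctrl.capture('scene');t=ctrl.capture('top');t0=dict(np.load('top0.npz'));s0=dict(np.load('scene0.npz'))
hsv=cv2.cvtColor(s['img'],cv2.COLOR_RGB2HSV); m=cv2.inRange(hsv,(0,0,115),(180,45,255))
N,l,st,ce=cv2.connectedComponentsWithStats(m)
for i in range(1,N):
    x,y,ww,h,a=st[i]
    if a>60 and 190<x<250 and 60<y<130: print(st[i].tolist())
print([(b,onz(t,*b,.027).round(3)) for b,k in orange(t['img'])])
for n,p,q,R in (('can/jar/foot/tape/driver/offcut',t0,t,[(95,140,175,210),(108,136,223,248),(112,142,253,280),(108,144,306,340),(233,296,184,220),(233,282,294,322)]),):
    for a,b,c,d in R: print((a,b,c,d),np.abs(p['img'][a:b,c:d].astype(int)-q['img'][a:b,c:d]).mean().round(1))
"
```

```text
t: 44.9
position: [0.4507, -0.1591, 0.3095]
tcp_rot: [-180.0, 0.0, 102.5]
wrist_force: [0.3, 0.1, -0.7]
gripper_width: 0.0855
grasp_force: 0.0
[205, 74, 57, 55, 727]
[([266.0, 126.1], array([ 0.763, -0.013,  0.027])), ([209.2, 162.0], array([0.649, 0.17 , 0.027])), ([207.4, 200.1], array([0.527, 0.175, 0.027])), ([157.6, 225.6], array([0.449, 0.331, 0.027])), ([100.0, 359.9], array([0.044, 0.501, 0.027])), ([115.2, 359.9], array([0.044, 0.455, 0.027]))]
(95, 140, 175, 210) 6.7
(108, 136, 223, 248) 7.3
(112, 142, 253, 280) 5.5
(108, 144, 306, 340) 7.1
(233, 296, 184, 220) 7.3
(233, 282, 294, 322) 34.4
```

```bash
python3 -c "
from rig import ctrl
print(ctrl.hand_in())"
```

```text
the job is handed in; nothing more can be done
None
```

I tipped the knob out into the tray, stood the tub back on the mat and let go, then hung it by its bail on the hook. I handed in at about 45 s; the last camera check showed the knob on the tray floor and the tub hanging. The can, jar, foot, tape and driver showed no shift. The arm hid the offcut in that check, but nothing should have touched it.

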